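# Strip a tilted trackball for cleaning and store its ball in the deep jar

### The job

Strip the trackball for cleaning: pull its metal retaining ring straight off along the sloping axis and lay the ring flat on the grey notebook, then lift the ball out and lower it gently right down to the bottom of the deep white jar, without letting it drop or knock hard against the jar, and finally set the wooden lid fully home on the jar. Keep the ball off the desk, keep the jar upright, and leave the eraser, the glue stick and the USB stick that lie round the work where they are.

Things in the scene. Friction and masses are not known exactly. Their poses are not given: they have to be found in the camera images.
- trackball: Grey computer trackball, a wedge 109 mm long, 114 wide, 72 high at its back, fast on the desk mat. Origin at its underside, straight below the ball's centre. Its low front faces its -x; the working face rises towards +x at 30 deg. In its frame the common axis of ring and ball is n = (-0.5, 0, 0.866) and the slope's uphill direction u = (0.866, 0, 0.5).
- ball_seat (a point): Where the ball's centre is as it sits in the trackball, 62 mm above its underside. Measured along n from here: black seat block (62 mm along u, 66 mm across) under ring and ball, top 12 mm below; grey face round it 24 mm below. Four lugs 4 mm high stand beside the ring at 45 deg to u.
- cheek (a point): Highest point of one of the two grey button cheeks, which stand on both sides of the ring (35 to 57 mm either side of the middle, reaching 6 mm above the ball's centre along n). They leave no room for fingers there: the ring can be gripped only from the low and the high side of the slope, fingers closing along u.
- retaining_ring: Loose plain metal ring, 45 g: outside diameter 60 mm, 25 mm high, bore 52 mm; a lip of 45 mm inside diameter at its top keeps the ball in. Only its weight holds it; it comes off along its axis. Origin at the centre of its open underside, z along its axis to the lipped end. In place z leans 30 deg along n, and the ball's centre lies 12 mm up its axis.
- ball: Black smooth solid ball, 46 mm in diameter, 75 g; origin at its centre (its axes mean nothing). It sits loose on three small bearings in the seat block; with the ring off, its equator is clear of the block by 12 mm.
- jar: White ceramic open jar, loose, 0.8 kg: 126 mm outside and 114 mm inside diameter, 92 mm high, inner floor 7 mm above its underside (85 mm deep). Origin at the centre of its underside, z up. With the ball on its floor, the ball's centre is 30 mm above the origin.
- jar_lid: Round wooden lid of the jar, 0.14 kg, lying on the desk: disc 126 mm in diameter over a plug 106 mm in diameter, 8 mm deep, with a knob 26 mm in diameter on top. Origin at the centre of the plug's underside, z up: disc from z = 8 to 18 mm, knob from 18 to 46 mm (widest from 34 mm up). Seated, its origin is 84 mm above the jar's.
- notebook: Grey notebook lying flat, fast on the desk, 190 mm (x) by 148 mm (y), 14 mm thick. Origin at the centre of its underside, z up.
- eraser: Eraser lying flat, 21 x 46 x 13 mm, bystander; origin under its centre.
- glue_stick: Glue stick standing on end, 28 mm in diameter, 88 mm high, bystander; origin at the centre of its foot.
- usb_stick: Black USB stick lying flat, 18 x 53 x 8 mm, bystander; origin under its centre.
Not all that is in view belongs to the job. Leave any blue or green look-alike of the jar alone.

How it is judged:
By the outcome, as a careful person would: the job done as asked, in the order asked, and still so for the second after the job is handed in, with the robot touching nothing.
It also fails if it takes over 72 s, if anything falls off the work surface, if the arm or the gripper's body presses on something with over 40 N, if the wrist force passes 120 N, or if a joint passes its speed limit or range.

### The arm

A 7-joint arm with a two-finger parallel gripper is mounted at the origin on a cart in front of the work surface, level with it; the furniture and walls round the work are solid. World frame = base frame: x ahead of the robot, y to its left, z up, the work surface at z = 0. Lengths are in mm, angles in rad, forces in N, time in s.
With the tool pointing down it reaches from about 425 to 1025 mm from the base axis. Payload 9.4 kg.
Tool frame: the origin (TCP) lies on the centre line of the jaws, within the pads' length; the fingertips stand 8 mm ahead of it and the grasp point (between the pads) lies 11 mm behind it; z points along the fingers, y is the line along which they close (so a half turn about z gives the same grasp; the last joint's range is limited). The gripper opens to 93 mm and grips with 3 to 60 N. Pads are 15 mm wide; open, the fingers measure 128 mm over their backs; the gripper's body (75 mm by 188 mm) begins 65 mm behind the grasp point.
Start: joints at [-1.259, 0.599, -0.003, 1.599, 0.002, 0.943, -0.08], TCP at [274.837, 670.886, 194.118] pointing down, gripper open.
Joint ranges: [-2.57, 2.57], [-0.35, 1.97], [-1.29, 1.29], [0.11, 2.56], [-1.05, 4.19], [0.11, 1.86], [-2.63, 2.63]. Speed limits (rad/s): [2.22, 2.22, 3.01, 3.01, 3.14, 3.14, 3.14].

### API

Orientations are given as a unit quaternion [x, y, z, w].
In Python, from rig import env, cams gives the robot as it stands. The module is installed in compiled form; this text tells all that it offers.
- The arm moves only by the shell command python3 -m creep 'ROWS' [FORCE]. ROWS is JSON, a list of rows, each an object with "gripper": the opening, from -1 (shut) to 1 (fully open), so that 0 is half open; "dp": the shift along the world's x, y, z in mm, a list of three; "turn": the turn, a rotation vector about the world's x, y, z in degrees, a list of three. In form: [{"gripper": gripper, "dp": [dx, dy, dz], "turn": [wx, wy, wz]}, ...]. A call has 1 to 10 rows; each row shifts and turns the commanded pose from where the row before left it; what a row does not reach is not made up. A row lasts 1/12 s, in which the tool goes at most 41.7 mm and 7.16 degrees, less where a joint would pass 70% of its speed; a pose out of reach is approached as far as the arm can. A call with a gripper value outside its range is refused whole. The fingers move at their own pace and stop on an object; FORCE is the grip in N (left out, the last holds). Time passes only in rows, so rows that do not move let the fingers close. It gives the time, the measured TCP pose, the force, the opening and the grip force at its end, in the units of the state.
- env.observe(): the state, without advancing time (a new reading comes with each control period).
- cams.camera(name): name is "scene" or "top" or "wrist"; returns a dict with "img" (480x640x3 uint8, red, green, blue), "range_z" (480x640 float32, mm along the optical axis (not along the pixel's ray), 0 where there is no reading), "mtx" (3x3 intrinsics, pixels), "xyz" and "rotation" of the camera in the world. Camera axes: x right, y down, z forward; pixel columns grow to the right and rows downward; lengths in mm; the calibration is good to about 2 mm. A picture is of the moment at which its call begins.
- env.sign_off(): hands the job in; it is judged then, once.
The state is a dict: "clock": time; "joint_positions": joint angles; "qd": joint speeds; "joint_torque": joint torques, N m; "ee_pos": TCP position; "orientation": TCP orientation; "contact_force": force on the tool from outside, world axes, zero at the start; "wrist_torque": the same for the moment, N m; "finger_gap": opening from 0.0 (shut) to 1.0 (fully open); "gripper_force": force on a finger pad.
Only numpy, scipy, OpenCV 4.12 (cv2) and the standard library are available. Lean on these libraries where they do the work, as an engineer would, in place of code of your own. Each camera call takes 0.05 s, during which the arm holds its last target. There are 200 camera calls.

## Working session

There is one attempt and no reset: what is moved stays moved. The work goes in short steps, Python scripts to look and compute and a shell command to move; the robot and the scene stay as the last step left them, time stands still between calls to the robot, and variables do not carry over. Pictures are saved under pics/ and viewed, at most 10 in all, crops included, and the job is handed in when it is done.

```bash
mkdir -p pics; cat > h.py <<'E'
import numpy as np, cv2
from rig import env, cams
def grab(n, save=None):
    c=cams.camera(n)
    if save: cv2.imwrite('pics/'+save+'.png', c['img'][:,:,::-1])
    np.savez('pics/'+(save or n)+'.npz', **c)
    return c
def load(s): return dict(np.load('pics/'+s+'.npz'))
def R(c):
    r=np.array(c['rotation']); 
    return r if r.shape==(3,3) else __import__('scipy.spatial.transform',fromlist=['Rotation']).Rotation.from_quat(r).as_matrix()
def pts(c):
    v,u=np.mgrid[0:480,0:640]; K=c['mtx']; z=c['range_z']
    p=np.stack([(u-K[0,2])/K[0,0]*z,(v-K[1,2])/K[1,1]*z,z],-1)
    return p@R(c).T+np.array(c['xyz'])
def ray(c,u,v,h):
    K=c['mtx']; d=R(c)@np.array([(u-K[0,2])/K[0,0],(v-K[1,2])/K[1,1],1]); o=np.array(c['xyz'])
    return o+d*(h-o[2])/d[2]
E
python3 - <<'E'
from h import *
for n in ['scene','top','wrist']:
    c=grab(n,n+'0'); print(n,c['xyz'],np.round(c['rotation'],3).tolist(),c['mtx'].tolist() if hasattr(c['mtx'],'tolist') else c['mtx'])
print(env.observe())
E
```

```text
scene [-150.00514583 -372.91586546  757.97535805] [0.766, -0.481, 0.22, -0.365] [[570.9771652505713, 0.0, 312.1244807578029], [0.0, 570.9771652505713, 227.97492296989157], [0.0, 0.0, 1.0]]
top [ 534.32334439  -17.54326875 1224.56423361] [-0.705, 0.709, -0.008, 0.022] [[524.8500534722357, 0.0, 322.5718952082015], [0.0, 524.8500534722357, 239.18104752572881], [0.0, 0.0, 1.0]]
wrist [202.85931512 701.28872187 384.68225247] [0.822, 0.552, 0.078, 0.116] [[340.72966712603824, 0.0, 318.0010708782457], [0.0, 340.72966712603824, 243.85948686772852], [0.0, 0.0, 1.0]]
{'clock': 0.15, 'joint_positions': array([-1.25868025,  0.59999346, -0.00253586,  1.59994004,  0.00180802,
        0.94289915, -0.0797887 ]), 'qd': array([ 0.00099666, -0.00157566,  0.00066829, -0.00236465, -0.00099845,
        0.00161233,  0.00137814]), 'joint_torque': array([ 2.65850460e-03, -7.65587854e+01,  1.49888422e+00, -2.52564794e+01,
       -5.23301319e-02,  1.48194213e-02,  1.30638864e-04]), 'ee_pos': array([274.70877341, 670.50836337, 193.42300279]), 'orientation': array([ 1.93152289e-01,  9.81168594e-01, -6.16534482e-04, -5.58536763e-05]), 'contact_force': array([-0.16552108, -0.55942258,  0.05981729]), 'wrist_torque': array([-0.00611292,  0.0040122 , -0.0094981 ]), 'gripper_force': 0.0, 'finger_gap': 1.0000739955525564}
```

View pics/top0.png

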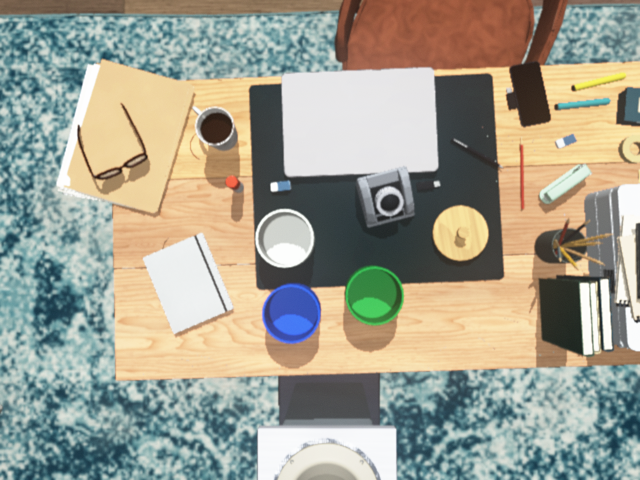

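View pics/scene0.png

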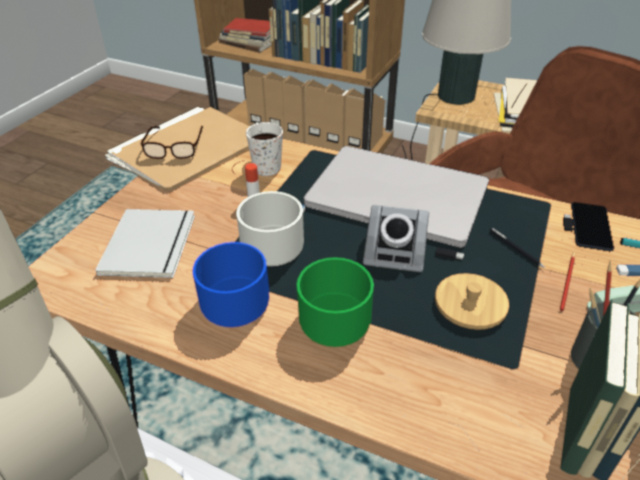

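Top view: white jar (285,238), with look-alikes blue (291,313) and green (374,296), and the speckled mug (215,127). The trackball is at (386,197) with its ring and ball at (390,203). The lid is at (460,233). The notebook is at (188,283); the grey slab at (360,120) is a laptop and too large. The glue stick is at (232,183), the eraser at (281,186) (a second one at (565,141)), and the USB stick at (430,185). I choose the white jar, the small slab with the black band, and the ring at (390,203). Next come measurements and a close crop.

```bash
python3 - <<'E'
from h import *
t=load('top0'); s=load('scene0')
def crop(c,u0,v0,w,h,k): return cv2.resize(c['img'][v0:v0+h,u0:u0+w,::-1],None,fx=k,fy=k,interpolation=cv2.INTER_CUBIC)
a=crop(t,350,160,95,75,4); b=crop(s,350,195,95,75,4)
cv2.imwrite('pics/tb.png',np.hstack([a,b]))
P=pts(t); Q=pts(s)
np.set_printoptions(precision=1,suppress=True)
def circ(c,box,f,name):
    u0,v0,u1,v1=box; hsv=cv2.cvtColor(c['img'],cv2.COLOR_RGB2HSV); m=np.zeros((480,640),np.uint8)
    m[v0:v1,u0:u1]=f(hsv)[v0:v1,u0:u1]; return m
for nm,X in (('top',P),('scene',Q)):
    def band(lo,hi,x,y,r):
        m=(X[...,2]>lo)&(X[...,2]<hi)&(np.hypot(X[...,0]-x,X[...,1]-y)<r); return X[m]
    # jar rim
    c=ray(t,285,238,92); q=band(84,100,c[0],c[1],90)
    (x,y),r=cv2.minEnclosingCircle(q[:,:2].astype(np.float32)); print(nm,'jar',x,y,r,np.median(q[:,2]))
    c=ray(t,460,233,18); q=band(12,25,c[0],c[1],80)
    (x,y),r=cv2.minEnclosingCircle(q[:,:2].astype(np.float32)); print('lid',x,y,r,np.median(q[:,2]),len(q))
    q=band(32,60,x,y,30);print('knob',q.mean(0),np.percentile(q[:,2],95),np.ptp(q,0),len(q))
    c=ray(t,188,283,14); q=band(9,20,c[0],c[1],150); rr=cv2.minAreaRect(q[:,:2].astype(np.float32)); print('note',rr,np.median(q[:,2]))
    c=ray(t,386,197,50); q=band(8,110,c[0],c[1],75); q=q[q[:,2]>25]; rr=cv2.minAreaRect(q[:,:2].astype(np.float32)); print('tb',rr,q[:,2].max(),c)
    c=ray(t,232,183,88); q=band(60,100,c[0],c[1],40); print('glue',q.mean(0),len(q))
    for n,uv in (('eraser',(281,186)),('usb',(430,185))): print(n,ray(t,*uv,10))
    m=np.abs(X[...,2])<3; print('desk z',np.median(X[m][:,2]))
E
```

```text
top jar 584.4322509765625 88.19408416748047 62.872764587402344 94.18768408074106
lid 597.7717895507812 -308.0943603515625 63.08527374267578 20.630530177088303 2176
knob [ 597.3 -307.    47.8] 53.046735540625036 [25.  25.3 19.5] 116
note ((483.2292785644531, 325.7138977050781), (190.38973999023438, 205.81204223632812), 22.962846755981445) 16.279586832025643
tb ((690.2976684570312, -134.31141662597656), (123.17618560791016, 113.74952697753906), 14.58912467956543) 93.92310506615354 [ 677.7 -137.    50. ]
glue [707.4 202.4  85.2] 159
eraser [710.  102.8  10. ]
usb [ 709.8 -243.1   10. ]
desk z 0.7263582283823098
scene jar 581.6004638671875 88.05598449707031 65.18643188476562 91.79705362036077
lid 595.7854614257812 -308.161865234375 64.62359619140625 19.979022874474936 2897
knob [ 591.5 -309.3   44.7] 49.75201061254556 [27.  25.4 19.5] 208
note ((485.337646484375, 319.31689453125), (197.6619415283203, 150.24893188476562), 22.649049758911133) 15.527655997909108
tb ((679.1260986328125, -138.7618408203125), (107.91412353515625, 116.927001953125), 13.423491477966309) 92.00256655972248 [ 677.7 -137.    50. ]
glue [701.3 199.5  78.7] 202
eraser [710.  102.8  10. ]
usb [ 709.8 -243.1   10. ]
desk z 0.4962578218667204
```

View pics/tb.png

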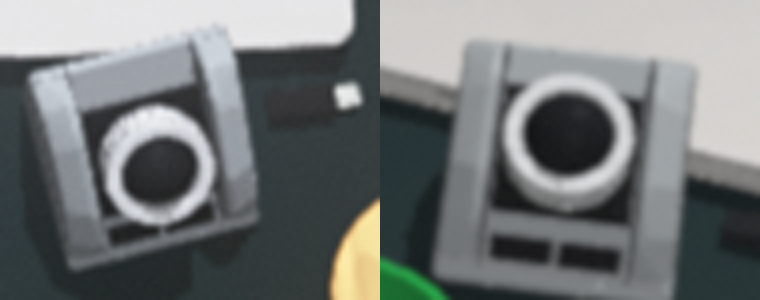

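The crop confirms the trackball: low front with two black keys facing the robot, a bright ring round the black ball, cheeks on both sides, and the USB stick close on its right. Ring-lip centre is about (390,203) in top and (397,229) in scene. Next: rough seat from both views, then heights and yaw.

```bash
python3 - <<'E'
from h import *
np.set_printoptions(precision=1,suppress=True)
t=load('top0'); s=load('scene0'); w=load('wrist0')
def d(c,u,v):
    K=c['mtx']; q=R(c)@np.array([(u-K[0,2])/K[0,0],(v-K[1,2])/K[1,1],1]); return q/np.linalg.norm(q)
def tri(a,ua,b,ub):
    A=[];B=[]
    for c,u in((a,ua),(b,ub)):
        q=d(c,*u);M=np.eye(3)-np.outer(q,q);A.append(M);B.append(M@c['xyz'])
    return np.linalg.lstsq(np.vstack(A),np.hstack(B),rcond=None)[0]
print('lip centre tri',tri(t,(390,203),s,(397,229.2)), ray(t,390,203,75), ray(s,397,229.2,75))
for c in (t,s):
    X=pts(c); 
    m=(np.hypot(X[...,0]-540,X[...,1]+180)<40)&(X[...,2]<15); print('mat z',np.median(X[m][:,2]))
    m=(np.hypot(X[...,0]-480,X[...,1]+300)<30)&(X[...,2]<15); print('desk z',np.median(X[m][:,2]))
    m=(X[...,0]>770)&(X[...,0]<850)&(abs(X[...,1]+100)<100); print('laptop z',np.median(X[m][:,2]))
    g=X[(abs(X[...,0]-690)<90)&(abs(X[...,1]+137)<90)&(X[...,2]>30)]
    # yaw by cheek/outline
    print(cv2.minAreaRect(g[:,:2].astype(np.float32)))
print('wristcam zdir',R(w)[:,2], 'xdir',R(w)[:,0])
E
```

```text
lip centre tri [ 661.8 -143.2   68.4] [ 661.4 -143.1   75. ] [ 653.7 -144.9   75. ]
mat z 2.261956376676153
desk z 1.4573669389529869
laptop z 21.784743817600543
((680.9801025390625, -136.71487426757812), (103.71895599365234, 113.78826904296875), 14.58605670928955)
mat z 1.6415285965807698
desk z 0.8012223269503238
laptop z 21.155231223577175
((679.1279907226562, -137.92279052734375), (105.26351928710938, 114.5966567993164), 15.177525520324707)
wristcam zdir [ 0.3 -0.1 -1. ] xdir [ 0.4  0.9 -0. ]
```

```bash
python3 -m creep '[{"gripper":1,"dp":[10,-20,30],"turn":[0,0,0]},{"gripper":1,"dp":[10,-35,20],"turn":[0,0,-6]},{"gripper":1,"dp":[15,-37,0],"turn":[0,0,-6]},{"gripper":1,"dp":[15,-37,0],"turn":[0,0,-6]},{"gripper":1,"dp":[15,-37,0],"turn":[0,0,-6]},{"gripper":1,"dp":[15,-37,0],"turn":[0,0,-6]},{"gripper":1,"dp":[15,-37,0],"turn":[0,0,-6]},{"gripper":1,"dp":[15,-37,0],"turn":[0,0,-6]},{"gripper":1,"dp":[15,-37,0],"turn":[0,0,-6]},{"gripper":1,"dp":[15,-37,0],"turn":[0,0,-6]}]'
```

```text
clock: 0.98
ee_pos: [415.1, 318.0, 244.2]
orientation: [0.62, 0.785, 0.0, -0.0]
contact_force: [1.1, 1.3, 0.1]
finger_gap: 1.0
gripper_force: 0.0
```

```bash
python3 -m creep '[{"gripper":1,"dp":[13,-38,0],"turn":[0.5,-2,0.1]},{"gripper":1,"dp":[13,-38,0],"turn":[0.5,-2,0.1]},{"gripper":1,"dp":[13,-38,0],"turn":[0.5,-2,0.1]},{"gripper":1,"dp":[13,-38,0],"turn":[0.5,-2,0.1]},{"gripper":1,"dp":[13,-38,0],"turn":[0.5,-2,0.1]},{"gripper":1,"dp":[13,-38,0],"turn":[0.5,-2,0.1]},{"gripper":1,"dp":[13,-38,0],"turn":[0.5,-2,0.1]},{"gripper":1,"dp":[13,-38,0],"turn":[0.5,-2,0.1]},{"gripper":1,"dp":[13,-38,0],"turn":[0.5,-2,0.1]},{"gripper":1,"dp":[13,-38,0],"turn":[0.5,-2,0.1]}]'
python3 -m creep '[{"gripper":1,"dp":[15,-24,-15],"turn":[0.5,-2,0.1]},{"gripper":1,"dp":[15,-24,-15],"turn":[0.5,-2,0.1]},{"gripper":1,"dp":[15,-24,-15],"turn":[0.5,-2,0.1]},{"gripper":1,"dp":[13,-24,-15],"turn":[0.5,-2,0]},{"gripper":1,"dp":[0,0,0],"turn":[0.5,-1,0]},{"gripper":1,"dp":[0,0,0],"turn":[0,0,0]}]'
python3 - <<'E'
from h import *
from scipy.spatial.transform import Rotation as Ro
c=grab('wrist','w1'); o=env.observe(); np.set_printoptions(precision=3,suppress=True)
print(o['ee_pos'],o['joint_positions'],Ro.from_quat(o['orientation']).as_matrix(), c['xyz'])
E
```

```text
clock: 1.82
ee_pos: [544.0, -58.6, 244.4]
orientation: [0.601, 0.779, 0.141, 0.11]
contact_force: [1.4, 0.6, -0.9]
finger_gap: 1.001
gripper_force: 0.0
clock: 2.32
ee_pos: [593.1, -140.0, 190.7]
orientation: [0.591, 0.768, 0.196, 0.148]
contact_force: [-1.0, 0.9, -0.0]
finger_gap: 0.999
gripper_force: 0.0
[ 593.416 -138.807  191.447] [ 0.453  0.37  -0.218  2.218 -0.925  0.21   1.405] [[-0.258  0.85   0.46 ]
 [ 0.966  0.225  0.126]
 [ 0.004  0.477 -0.879]] [485.084 -88.113 359.251]
```

View pics/w1.png

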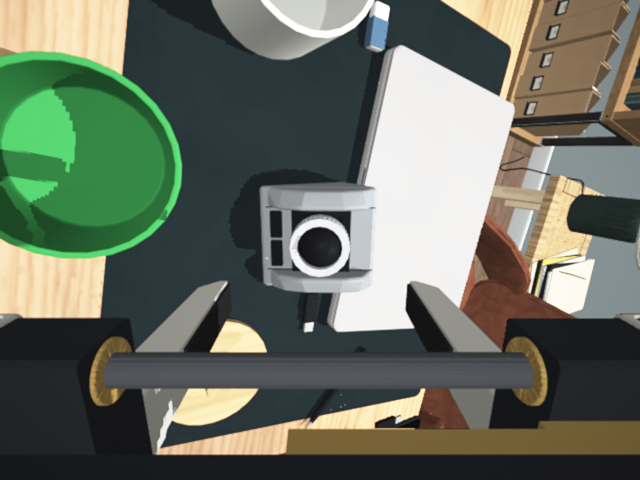

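The wrist view shows the ring round the black ball at (320,246), the trackball body at (318,238), the lid at (215,370) and the USB stick at (311,310). I now fit the ring's top annulus in all three views, in slope coordinates.

```bash
cat >> h.py <<'E'
def frame(yaw):
    c,s=np.cos(np.radians(yaw)),np.sin(np.radians(yaw)); Z=np.array([[c,-s,0],[s,c,0],[0,0,1]])
    return Z@np.array([.866,0,.5]), Z@np.array([0,1.,0]), Z@np.array([-.5,0,.866])
E
python3 - <<'E'
from h import *
np.set_printoptions(precision=1,suppress=True)
g=np.array([666.5,-142,62])
for nm in('top0','scene0','w1'):
    c=load(nm);X=pts(c); im=c['img'].astype(int)
    near=(np.linalg.norm(X-g,axis=-1)<75)
    # yaw: from cheeks outline / highest points
    q=X[near&(X[...,2]>30)]; yaw=14.8
    u,v,n=frame(yaw); D=X-g; U,V,N=D@u,D@v,D@n
    w=near&(im.min(-1)>195)&(np.hypot(U,V)<42)
    h,e=np.histogram(N[w],bins=np.arange(-20,30,1)); k=np.argmax(h*(e[:-1]>3)); print(nm,w.sum(),'peak n',e[k],h[k])
    m=w&(abs(N-e[k]-.5)<2.0)
    (a,b),r=cv2.minEnclosingCircle(np.c_[U[m],V[m]].astype(np.float32))
    pu=np.percentile(U[m],[1,99]);pv=np.percentile(V[m],[1,99])
    print(' circ',a,b,r,'mid',pu.mean(),np.ptp(pu),pv.mean(),np.ptp(pv),'seat',g+a*u+b*v+(np.median(N[m])-13)*n)
    A=np.c_[X[m],np.ones(m.sum())]; p=np.linalg.svd(A-A.mean(0))[2]; 
    nn=np.linalg.svd(X[m]-X[m].mean(0))[2][2]; nn*=np.sign(nn[2]); print(' normal',nn,'yaw',np.degrees(np.arctan2(-nn[1],-nn[0])),'tilt',np.degrees(np.arccos(nn[2])))
    # seat block edges: black region on the slope  near N=-12 ; cheeks: outer edges
    gm=near&(im.max(-1)<215)&(im.min(-1)>90)&(abs(V)>40)&(N>-5)
    for sg in(1,-1):
        z=gm&(sg*V>0); 
        if z.sum()>30:
            l=cv2.fitLine(X[z][:,:2].astype(np.float32),cv2.DIST_HUBER,0,.01,.01).ravel(); print('  cheek',sg,z.sum(),'yaw',np.degrees(np.arctan(l[1]/l[0])),V[z].min(),V[z].max(),V[z].mean())
E
```

```text
top0 203 peak n 13 28
 circ 3.6891486644744873 0.8008543252944946 28.81789207458496 mid 3.243956443956572 55.005653226171646 1.2900257131109196 54.53448077192526 seat [ 669.1 -140.5   64.4]
 normal [-0.5 -0.1  0.9] yaw 14.864637755037931 tilt 29.605060668001563
  cheek 1 248 yaw 14.667433 40.07577147348249 56.51239455832227 47.46551072336478
  cheek -1 184 yaw 14.37686 -53.53817847903084 -40.06191691264502 -46.24500350217075
scene0 175 peak n 14 37
 circ -0.6202178001403809 0.8779798150062561 28.5166072845459 mid 0.30985123012923843 53.0253920475033 1.8540222013312064 54.125134439331106 seat [ 664.9 -141.5   63.1]
 normal [-0.5 -0.1  0.9] yaw 14.195277814006964 tilt 30.07020265944567
  cheek 1 318 yaw 16.370684 40.00718482566771 55.56669248647625 47.17984552967613
  cheek -1 302 yaw 13.64859 -54.06139859926112 -40.030876440896456 -46.55509210609584
w1 1293 peak n 14 630
 circ 1.449249505996704 2.33859920501709 29.85523796081543 mid 1.4902442812299714 56.7100314491025 2.3497091435941098 56.91450282036651 seat [ 666.4 -139.6   64. ]
 normal [-0.5 -0.1  0.9] yaw 14.682897943775046 tilt 29.966213970680226
  cheek 1 1323 yaw 19.02659 40.01632710797709 57.386675108688664 48.61906507102217
  cheek -1 558 yaw 11.635109 -52.51362423650827 -40.01360656655985 -45.804325469845594
```

```bash
python3 -m creep '[{"gripper":1,"dp":[9,-1,-15],"turn":[0,0,0]},{"gripper":1,"dp":[9,-1,-15],"turn":[0,0,0]},{"gripper":1,"dp":[9,-1,-15],"turn":[0,-0.4,0]},{"gripper":1,"dp":[8,-1,-15],"turn":[0,-0.4,0]},{"gripper":1,"dp":[8,-1,-14],"turn":[0,-0.4,0]},{"gripper":1,"dp":[8,-2,-14],"turn":[0,-0.4,0]},{"gripper":1,"dp":[0,0,0],"turn":[0,0,0]},{"gripper":1,"dp":[0,0,0],"turn":[0,0,0]}]'
cat > st.py <<'E'
from h import *
from scipy.spatial.transform import Rotation as Ro
import sys
np.set_printoptions(precision=2,suppress=True)
S=np.array([666.6,-140,63.8]); u,v,n=frame(14.6)
o=env.observe(); M=Ro.from_quat(o['orientation']).as_matrix(); D=o['ee_pos']-S
print('t',round(o['clock'],2),'tcp',o['ee_pos'],'uvn',np.array([D@u,D@v,D@n]),'q',o['joint_positions'],'F',o['contact_force'],'gap',round(o['finger_gap']*93,1),o['gripper_force'])
W=np.c_[v,u,-n]; print('turn to slope',np.degrees(Ro.from_matrix(W@M.T).as_rotvec()),'u',u,'v',v,'n',n)
print('ztool',M[:,2],'x ang',np.degrees(np.arctan2(M[1,0],M[0,0])))
E
python3 st.py
```

```text
clock: 3.03
ee_pos: [652.7, -151.0, 121.9]
orientation: [0.586, 0.772, 0.2, 0.143]
contact_force: [0.0, -0.3, 1.0]
finger_gap: 1.002
gripper_force: 0.0
t 3.03 tcp [ 652.67 -151.04  121.93] uvn [14.98 -7.18 58.47] q [ 0.52  0.55 -0.32  2.14 -1.04  0.11  1.57] F [ 0.02 -0.3   0.99] gap 93.2 0.0
turn to slope [-0.34 -1.77 -1.2 ] u [0.84 0.22 0.5 ] v [-0.25  0.97  0.  ] n [-0.48 -0.13  0.87]
ztool [ 0.45  0.14 -0.88] x ang 105.79228420370718
```

```bash
cat > fk.py <<'E'
import numpy as np
from scipy.spatial.transform import Rotation as Ro
from scipy.optimize import least_squares
# data: q, tcp, R from logs
D=[([-1.25868,.59999,-.00254,1.59994,.00181,.9429,-.07979],[274.709,670.508,193.423],Ro.from_quat([.193152,.981169,-.000617,-.000056]).as_matrix()),
([.453,.37,-.218,2.218,-.925,.21,1.405],[593.416,-138.807,191.447],np.array([[-.258,.85,.46],[.966,.225,.126],[.004,.477,-.879]])),
([.52,.55,-.32,2.14,-1.04,.11,1.57],[652.67,-151.04,121.93],Ro.from_quat([.586,.772,.2,.143]).as_matrix())]
def fk(q,p,s):
    d1,a,b,L,e,psi,off=p; ax='zyzyzyz'
    T=Ro.from_euler('z',-q[0]+off); x=np.array([0,0,d1])
    T=T*Ro.from_euler('y',q[1]); x=x+T.apply([0,0,a]) ; T=T*Ro.from_euler('z',s[0]*q[2]); 
    x=x+T.apply([e,0,0]); T=T*Ro.from_euler('y',q[3]); x=x+T.apply([-e,0,b]); T=T*Ro.from_euler('z',s[1]*q[4]); T=T*Ro.from_euler('y',q[5])
    T=T*Ro.from_euler('z',s[2]*q[6]+psi); return x+T.apply([0,0,L]),T
def res(p,s):
    r=[]
    for q,x,M in D:
        y,T=fk(q,p,s); r+=list((y-x)/1000)+list(.3*(Ro.from_matrix(M).inv()*T).as_rotvec())
    return r
def fit():
    best=None
    import itertools
    for s in itertools.product([1,-1],repeat=3):
      for psi in(1.57,-1.57,0,3.1):
        f=least_squares(res,[350,450,450,250,0,psi,0],args=(s,),x_scale=[100,100,100,100,100,1,1])
        if best is None or f.cost<best[0]: best=(f.cost,s,f.x)
    return best
if __name__=='__main__':
    b=fit(); print(b); print(np.round(np.array(res(b[2],b[1])).reshape(3,6)*1000,1))
E
python3 fk.py; python3 st.py | head -1
```

```text
(np.float64(0.00015620905055864812), (-1, -1, -1), array([ 2.60490717e+02,  6.39553781e+02,  4.43130807e+02,  3.34013670e+02,
        3.91972988e+00,  1.50505822e+00, -7.23722470e-02]))
[[ -4.    1.5   1.1   0.    0.    2. ]
 [  2.7   4.7  -1.5   0.2 -10.3  -1. ]
 [ -2.5  -4.3   0.4   1.7 -11.   -1. ]]
t 3.03 tcp [ 652.67 -151.04  121.93] uvn [14.98 -7.18 58.47] q [ 0.52  0.55 -0.32  2.14 -1.04  0.11  1.57] F [ 0.02 -0.3   0.99] gap 93.2 0.0
```

```bash
cat > ik.py <<'E'
from fk import *
b=fit(); P,s=b[2],b[1]
lo=np.array([-2.57,-.35,-1.29,.11,-1.05,.11,-2.63]);hi=np.array([2.57,1.97,1.29,2.56,4.19,1.86,2.63])
def ik(x,M,n=40,rng=np.random.default_rng(0)):
    out=[]
    for i in range(n):
        q0=rng.uniform(lo,hi); q0[0]=rng.uniform(-1,1)
        def r(q):
            y,T=fk(q,P,s); return np.r_[(y-x)/100,3*(Ro.from_matrix(M).inv()*T).as_rotvec(),.02*q[2]]
        f=least_squares(r,q0,bounds=(lo+.03,hi-.03),max_nfev=80)
        if np.linalg.norm(r(f.x)[:6])<.02: out.append(f.x)
    return np.array(out)
E
python3 - <<'E'
from ik import *; from h import frame
np.set_printoptions(precision=2,suppress=True)
S=np.array([666.6,-140,63.8]);u,v,n=frame(14.6)
for nm,h in(('grasp',-1),('off',60)):
  for sg in(1,-1):
    for phi in(-15,0,15):
        p=np.radians(phi); z=-n*np.cos(p)+v*np.sin(p); y=sg*u; M=np.c_[np.cross(y,z),y,z]
        o=ik(S+h*n,M,30); print(nm,sg,phi,len(o))
        if len(o):
            k=np.argsort(-np.min(np.minimum(o-lo,hi-o)[:,[2,3,4,5,6]],axis=1))[:3]; print(o[k])
E
```

```text
Traceback (most recent call last):
  File "ik.py", line 10, in ik
    f=least_squares(r,q0,bounds=(lo+.03,hi-.03),max_nfev=80)
ValueError: Initial guess is outside of provided bounds
```

```bash
sed -i 's/q0=rng.uniform(lo,hi)/q0=rng.uniform(lo+.05,hi-.05)/' ik.py
cat > t1.py <<'E'
from ik import *; from h import frame
np.set_printoptions(precision=2,suppress=True)
S=np.array([666.6,-140,63.8]);u,v,n=frame(14.6)
for nm,h in(('grasp',-1),('off',60)):
  for sg in(1,-1):
    for phi in(-15,0,15):
        p=np.radians(phi); z=-n*np.cos(p)+v*np.sin(p); y=sg*u; M=np.c_[np.cross(y,z),y,z]
        o=ik(S+h*n,M,30); print(nm,sg,phi,len(o))
        if len(o):
            k=np.argsort(-np.min(np.minimum(o-lo,hi-o)[:,[2,3,4,5,6]],axis=1))[:3]; print(o[k])
E
time python3 t1.py
```

```text
grasp 1 -15 27
[[ 0.18  0.64 -0.08  2.25  2.93  0.34 -2.6 ]
 [ 0.18  0.64 -0.08  2.25  2.93  0.34 -2.6 ]
 [ 0.18  0.64 -0.08  2.25  2.93  0.34 -2.6 ]]
grasp 1 0 14
[[ 0.69  0.73 -0.61  2.16  2.35  0.14 -1.78]
 [ 0.69  0.73 -0.61  2.16  2.35  0.14 -1.78]
 [ 0.69  0.73 -0.61  2.16  2.35  0.14 -1.78]]
grasp 1 15 18
[[ 0.67  0.74 -0.42  2.03 -0.95  0.32  1.61]
 [ 0.65  0.73 -0.4   2.03 -0.98  0.33  1.63]
 [ 0.63  0.73 -0.36  2.03 -1.02  0.35  1.67]]
grasp -1 -15 27
[[ 0.12  0.64 -0.    2.25  3.07  0.33  0.39]
 [ 0.12  0.64 -0.    2.25  3.07  0.33  0.39]
 [ 0.12  0.64 -0.    2.25  3.07  0.33  0.39]]
grasp -1 0 17
[[ 0.42  0.65 -0.21  2.16  4.16  0.19 -0.51]
 [ 0.69  0.73 -0.61  2.16  2.35  0.14  1.36]
 [ 0.42  0.65 -0.21  2.16  4.16  0.19 -0.51]]
grasp -1 15 10
[[ 0.63  0.73 -0.36  2.03 -1.02  0.35 -1.47]
 [ 0.63  0.73 -0.36  2.03 -1.02  0.35 -1.47]
 [ 0.63  0.73 -0.36  2.03 -1.02  0.35 -1.47]]
off 1 -15 22
[[-0.23  0.58  0.54  2.29  3.97  0.37  2.6 ]
 [-0.23  0.58  0.54  2.29  3.97  0.37  2.6 ]
 [ 0.21  0.52 -0.08  2.29  2.95  0.25 -2.6 ]]
off 1 0 16
[[ 0.82  0.65 -0.75  2.19  1.66  0.14 -1.09]
 [ 0.82  0.65 -0.75  2.19  1.66  0.14 -1.09]
 [ 0.82  0.65 -0.75  2.19  1.66  0.14 -1.09]]
off 1 15 26
[[ 0.72  0.64 -0.44  2.06 -0.83  0.39  1.48]
 [ 0.71  0.63 -0.41  2.06 -0.86  0.4   1.51]
 [ 0.7   0.63 -0.41  2.06 -0.87  0.4   1.52]]
off -1 -15 15
[[ 0.15  0.52 -0.    2.29  3.11  0.25  0.37]
 [ 0.15  0.52 -0.    2.29  3.11  0.25  0.37]
 [ 0.15  0.52 -0.    2.29  3.11  0.25  0.37]]
off -1 0 11
[[ 0.82  0.65 -0.75  2.19  1.66  0.14  2.05]
 [ 0.82  0.65 -0.75  2.19  1.66  0.14  2.05]
 [ 0.82  0.65 -0.75  2.19  1.66  0.14  2.05]]
off -1 15 9
[[ 0.58  0.61 -0.23  2.06 -1.02  0.49 -1.48]
 [ 0.58  0.61 -0.23  2.06 -1.02  0.49 -1.48]
 [ 0.58  0.61 -0.23  2.06 -1.02  0.49 -1.48]]
real	0m25.271s
user	0m25.773s
sys	0m0.044s
```

```bash
python3 -m creep '[{"gripper":1,"dp":[-2,0,0],"turn":[2,0.2,1]},{"gripper":1,"dp":[-3,0,-1],"turn":[2,0.2,1]},{"gripper":1,"dp":[-3,1,-1],"turn":[2,0.2,1]},{"gripper":1,"dp":[-3,1,-2],"turn":[2,0.2,1]},{"gripper":1,"dp":[-2,1,-2],"turn":[2,0.2,1]},{"gripper":1,"dp":[-1,0,-1],"turn":[2,0.2,1]},{"gripper":1,"dp":[0,0,0],"turn":[0,0,0]},{"gripper":1,"dp":[0,0,0],"turn":[0,0,0]}]'
cat >> st.py <<'E'
p=np.radians(15); z=-n*np.cos(p)+v*np.sin(p); W=np.c_[np.cross(u,z),u,z]; print('turn to phi15',np.degrees(Ro.from_matrix(W@M.T).as_rotvec()))
E
python3 st.py
```

```text
clock: 3.7
ee_pos: [638.1, -149.3, 115.4]
orientation: [0.56, 0.778, 0.28, 0.063]
contact_force: [0.5, 0.7, -0.5]
finger_gap: 0.999
gripper_force: 0.0
t 3.7 tcp [ 638.08 -149.26  115.38] uvn [-0.13 -1.77 59.64] q [ 0.67  0.62 -0.35  2.07 -0.99  0.38  1.63] F [ 0.52  0.69 -0.52] gap 92.9 0.0
turn to slope [-12.18  -2.84  -7.26] u [0.84 0.22 0.5 ] v [-0.25  0.97  0.  ] n [-0.48 -0.13  0.87]
ztool [ 0.41  0.36 -0.84] x ang 112.01135347289795
turn to phi15 [0.37 0.43 0.28]
```

```bash
cat > ringfit.py <<'E'
from h import *
import sys
np.set_printoptions(precision=1,suppress=True)
c=grab('wrist',sys.argv[1]);X=pts(c); im=c['img'].astype(int); g=np.array([666.6,-140,63.8])
near=(np.linalg.norm(X-g,axis=-1)<75); u,v,n=frame(14.6); D=X-g; U,V,N=D@u,D@v,D@n
w=near&(im.min(-1)>170)&(np.hypot(U,V)<42)
h,e=np.histogram(N[w],bins=np.arange(-20,30,1)); k=np.argmax(h*(e[:-1]>3)); m=w&(abs(N-e[k]-.5)<2)
(a,b),r=cv2.minEnclosingCircle(np.c_[U[m],V[m]].astype(np.float32)); print(m.sum(),e[k],'uv',a,b,r,'seat',g+a*u+b*v+(np.median(N[m])-13)*n,np.median(N[m]))
nn=np.linalg.svd(X[m]-X[m].mean(0))[2][2]; nn*=np.sign(nn[2]); print('yaw',np.degrees(np.arctan2(-nn[1],-nn[0])),'tilt',np.degrees(np.arccos(nn[2])))
E
python3 ringfit.py w2
```

```text
2206 13 uv 0.025824204087257385 0.07174334675073624 29.921632766723633 seat [ 666.4 -140.    64.1] 13.370629027092129
yaw 14.48061331072532 tilt 29.972905893859625
```

```bash
python3 -m creep '[{"gripper":1,"dp":[4,2,-7],"turn":[0,0,0]},{"gripper":1,"dp":[4,2,-7],"turn":[0.2,0.2,0.2]},{"gripper":1,"dp":[4,1,-7],"turn":[0.2,0.2,0]},{"gripper":1,"dp":[4,1,-7],"turn":[0,0,0]},{"gripper":1,"dp":[4,1,-7],"turn":[0,0,0]},{"gripper":1,"dp":[3,1,-6],"turn":[0,0,0]},{"gripper":1,"dp":[3,1,-5],"turn":[0,0,0]},{"gripper":1,"dp":[0,0,0],"turn":[0,0,0]},{"gripper":1,"dp":[0,0,0],"turn":[0,0,0]}]'
python3 st.py
```

```text
clock: 4.5
ee_pos: [664.2, -139.9, 68.5]
orientation: [0.559, 0.778, 0.281, 0.057]
contact_force: [0.2, -0.2, -0.5]
finger_gap: 1.0
gripper_force: 0.0
t 4.5 tcp [ 664.19 -139.95   68.51] uvn [0.35 0.66 5.24] q [ 0.67  0.73 -0.41  2.03 -1.    0.3   1.65] F [ 0.24 -0.18 -0.52] gap 93.0 0.0
turn to slope [-12.71  -3.26  -7.48] u [0.84 0.22 0.5 ] v [-0.25  0.97  0.  ] n [-0.48 -0.13  0.87]
ztool [ 0.4   0.37 -0.84] x ang 112.21664542534803
turn to phi15 [-0.14 -0.    0.03]
```

```bash
python3 -m creep '[{"gripper":1,"dp":[1,0,-2],"turn":[0,0,0]},{"gripper":1,"dp":[1,0,-1.6],"turn":[0,0,0]},{"gripper":1,"dp":[0,0,0],"turn":[0,0,0]},{"gripper":0.4,"dp":[0,0,0],"turn":[0,0,0]},{"gripper":0.2,"dp":[0,0,0],"turn":[0,0,0]},{"gripper":0,"dp":[0,0,0],"turn":[0,0,0]},{"gripper":-0.5,"dp":[0,0,0],"turn":[0,0,0]},{"gripper":-0.5,"dp":[0,0,0],"turn":[0,0,0]}]' 12
python3 -m creep '[{"gripper":-0.5,"dp":[0,0,0],"turn":[0,0,0]},{"gripper":-0.5,"dp":[0,0,0],"turn":[0,0,0]},{"gripper":-0.5,"dp":[0,0,0],"turn":[0,0,0]},{"gripper":-0.5,"dp":[0,0,0],"turn":[0,0,0]}]' 15
python3 st.py
```

```text
clock: 5.17
ee_pos: [666.3, -140.1, 65.5]
orientation: [0.559, 0.778, 0.281, 0.057]
contact_force: [0.1, 0.6, -0.2]
finger_gap: 0.693
gripper_force: 0.0
clock: 5.5
ee_pos: [666.3, -140.1, 65.4]
orientation: [0.559, 0.778, 0.281, 0.057]
contact_force: [-0.2, -0.1, 0.1]
finger_gap: 0.404
gripper_force: 0.0
t 5.5 tcp [ 666.3  -140.08   65.4 ] uvn [ 0.53 -0.    1.54] q [ 0.67  0.73 -0.42  2.03 -1.    0.3   1.66] F [-0.22 -0.06  0.09] gap 37.5 0.0
turn to slope [-12.67  -3.23  -7.48] u [0.84 0.22 0.5 ] v [-0.25  0.97  0.  ] n [-0.48 -0.13  0.87]
ztool [ 0.4   0.37 -0.84] x ang 112.22425304543052
turn to phi15 [-0.11  0.03  0.02]
```

```bash
python3 - <<'E'
from h import *
w=grab('wrist','w3'); s=grab('scene','s3'); print(env.observe()['finger_gap'],env.observe()['gripper_force'])
a=cv2.resize(w['img'][150:400,160:480,::-1],(400,312)); b=cv2.resize(s['img'][150:300,310:500,::-1],(395,312),interpolation=cv2.INTER_CUBIC)
cv2.imwrite('pics/c3.png',np.hstack([a,b]))
E
```

```text
0.3168426542317062 0.0
```

View pics/c3.png

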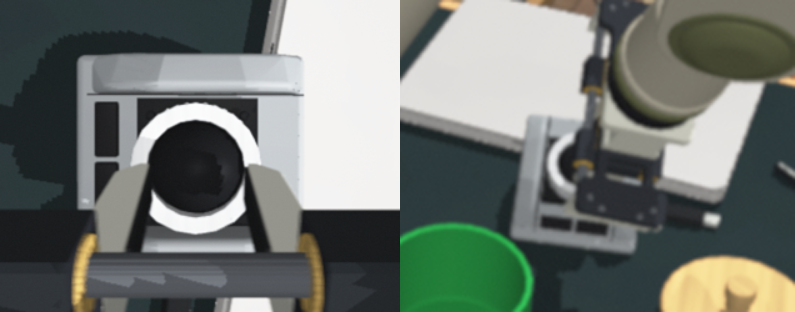

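The picture shows the two fingertips at crop (150,190) and (250,190), on the near side of the ring centre (195,168), with nothing between them. I check where the tips are in 3D.

```bash
python3 - <<'E'
from h import *
np.set_printoptions(precision=1,suppress=True)
c=load('w3'); X=pts(c); S=np.array([666.6,-140,63.8]);u,v,n=frame(14.6)
from scipy.spatial.transform import Rotation as Ro
o=env.observe();M=Ro.from_quat(o['orientation']).as_matrix()
print(o['finger_gap'],o['gripper_force'])
for a,b in((150,190),(140,210),(115,200),(125,225),(250,190),(262,205),(280,190),(195,115),(195,225),(140,160),(195,170)):
    px=int(160+a*.8);py=int(150+b*.8); p=X[py,px]; D=p-S; print((a,b),c['range_z'][py,px],p,'uvn',np.array([D@u,D@v,D@n]),'tool',M.T@(p-o['ee_pos']), c['img'][py,px])
E
```

```text
0.3168426542317062 0.0
(150, 190) 165.51845 [ 632.9 -153.6   90.7] uvn [-17.8  -4.7  41.3] tool [  5.8 -18.2 -39.7] [30 30 31]
(140, 210) 142.1962 [ 621.5 -159.   110.6] uvn [-18.5  -7.   64.7] tool [  9.6 -19.  -62.8] [22 24 23]
(115, 200) 147.08742 [ 615.6 -158.1  101.6] uvn [-27.8  -4.7  59.7] tool [ 10.6 -28.3 -57.5] [150 150 142]
(125, 225) 130.0865 [ 613.6 -162.8  119.6] uvn [-21.5  -8.7  76.8] tool [ 11.1 -21.9 -75. ] [148 149 141]
(250, 190) 157.33653 [ 660.3 -145.   116.7] uvn [20.1 -3.2 49.5] tool [  9.4  19.6 -47.2] [22 23 24]
(262, 205) 143.28018 [ 655.8 -148.6  130. ] uvn [22.1 -5.6 63.6] tool [ 10.7  21.7 -61.4] [147 147 139]
(280, 190) 152.95973 [ 666.5 -142.5  125.6] uvn [30.3 -2.4 53.9] tool [ 11.3  29.9 -51.2] [149 149 141]
(195, 115) 193.72348 [ 654.1 -118.4   74.6] uvn [-0.4 24.1 12.6] tool [26.1 -0.9 -4.5] [251 251 251]
(195, 225) 194.78337 [ 666.8 -167.    74.4] uvn [ -0.4 -26.2  12.4] tool [-22.5  -0.9 -17.4] [248 248 248]
(140, 160) 0.0 [ 560.6 -140.4  242.8] uvn [  0.5  26.3 206.4] tool [  78.7    0.2 -191. ] [224 226 227]
(195, 170) 183.29108 [ 654.8 -142.5   84. ] uvn [-0.4  0.6 23.5] tool [  6.2  -0.8 -21.1] [34 35 37]
```

```bash
python3 - <<'E'
from h import *
np.set_printoptions(precision=1,suppress=True)
from scipy.spatial.transform import Rotation as Ro
c=load('w3'); o=env.observe();M=Ro.from_quat(o['orientation']).as_matrix()
# camera-in-tool transform from w3 (arm was still), applied to w1,w2
Rc=M.T@R(c); tc=M.T@(np.array(c['xyz'])-o['ee_pos']); print('cam in tool',tc,'zdir',Rc[:,2])
for nm in('w1','w2','w3'):
    c=load(nm);z=c['range_z'];K=c['mtx'];vv,uu=np.mgrid[0:480,0:640]
    p=np.stack([(uu-K[0,2])/K[0,0]*z,(vv-K[1,2])/K[1,1]*z,z],-1)@Rc.T+tc
    m=(z>0)&(abs(p[...,0])<14)&(abs(p[...,1])<70)&(p[...,2]>-110)&(p[...,2]<-20)
    for sg in(1,-1):
        k=m&(sg*p[...,1]>0); h,e=np.histogram(p[k][:,2],bins=np.arange(-110,-15,5)); print(nm,sg,h)
E
```

```text
cam in tool [  78.7    0.2 -191. ] zdir [-0.3  0.   1. ]
w1 1 [380 336 211 116 353 419 399 407 366 370 326 296 257 242 216 175 140  11]
w1 -1 [547 335 214 112 346 428 409 391 382 357 334 283 265 242 215 179 141   9]
w2 1 [389 327 209 119 337 427 404 401 379 360 323 295 263 237 209 198 126  13]
w2 -1 [531 359 203 117 340 429 405 387 387 356 333 291 267 222 223 184 133  10]
w3 1 [170 134  87  49 154 233 249 243 263 274 247 209 197 181 166 124  89 301]
w3 -1 [167 143  91  46 158 225 247 250 258 267 251 225 186 183 157 137  87 280]
```

Both depth and picture put the real fingertips at tool z of about -24 mm, not +8. That fits the fingers closing over the top of the ball without contact. I'll reopen, go deeper in small steps and watch the force.

```bash
python3 -m creep '[{"gripper":1,"dp":[0,0,0],"turn":[0,0,0]},{"gripper":1,"dp":[0,0,0],"turn":[0,0,0]},{"gripper":1,"dp":[0,0,0],"turn":[0,0,0]},{"gripper":1,"dp":[0,0,0],"turn":[0,0,0]},{"gripper":1,"dp":[0,0,0],"turn":[0,0,0]},{"gripper":1,"dp":[0,0,0],"turn":[0,0,0]},{"gripper":1,"dp":[0,0,0],"turn":[0,0,0]},{"gripper":1,"dp":[0,0,0],"turn":[0,0,0]},{"gripper":1,"dp":[0,0,0],"turn":[0,0,0]}]'
python3 -m creep '[{"gripper":1,"dp":[2,0.5,-4],"turn":[0,0,0]},{"gripper":1,"dp":[2,0.5,-4],"turn":[0,0,0]},{"gripper":1,"dp":[0,0,0],"turn":[0,0,0]}]'
python3 - <<'E'
from h import *
np.set_printoptions(precision=1,suppress=True)
from scipy.spatial.transform import Rotation as Ro
c=grab('wrist','w4'); o=env.observe();M=Ro.from_quat(o['orientation']).as_matrix(); X=pts(c); p=(X-o['ee_pos'])@M
m=(c['range_z']>0)&(abs(p[...,0])<14)&(abs(p[...,1])>42)&(abs(p[...,1])<68)&(p[...,2]>-60)&(p[...,2]<-10)
for sg in (1,-1):
    k=m&(sg*p[...,1]>0); q=p[k]; print(np.histogram(q[:,2],bins=np.arange(-40,-10,2))[0], q[q[:,2]>-32].mean(0), abs(q[:,1]).min(), q[:,0].min(), q[:,0].max())
    tip=np.array([0,sg*46,-24.5]);
E
python3 st.py
```

```text
clock: 6.35
ee_pos: [666.3, -140.0, 65.4]
orientation: [0.559, 0.778, 0.281, 0.057]
contact_force: [-0.3, -0.3, 0.1]
finger_gap: 0.919
gripper_force: 0.0
clock: 6.6
ee_pos: [670.4, -138.8, 56.5]
orientation: [0.559, 0.778, 0.281, 0.057]
contact_force: [-0.9, -0.1, 0.3]
finger_gap: 0.997
gripper_force: 0.0
[79 71 96 71 68 67 53 37  3  0  0  0  0  0] [  6.5  49.1 -28.5] 46.215051053433164 -6.419313721117536 11.673371969919383
[81 91 80 78 71 60 52 42  4  0  0  0  0  0] [  6.5 -48.3 -28.4] 45.49869589742162 -6.462926809628516 11.64090692281928
t 6.65 tcp [ 670.29 -138.82   56.74] uvn [-0.18  0.21 -8.05] q [ 0.67  0.75 -0.43  2.02 -1.    0.28  1.66] F [-0.85  0.81  0.53] gap 93.0 0.0
turn to slope [-12.71  -3.27  -7.49] u [0.84 0.22 0.5 ] v [-0.25  0.97  0.  ] n [-0.48 -0.13  0.87]
ztool [ 0.4   0.37 -0.84] x ang 112.22893183691123
turn to phi15 [-0.14 -0.    0.01]
```

```bash
python3 -m creep '[{"gripper":1,"dp":[2,0.6,-4],"turn":[0,0,0]},{"gripper":1,"dp":[2,0.6,-4],"turn":[0,0,0]},{"gripper":1,"dp":[2,0.6,-4],"turn":[0,0,0]},{"gripper":1,"dp":[2,0.4,-3],"turn":[0,0,0]},{"gripper":1,"dp":[1,0.2,-1.5],"turn":[0,0,0]},{"gripper":1,"dp":[0,0,0],"turn":[0,0,0]}]'
python3 -m creep '[{"gripper":0.5,"dp":[0,0,0],"turn":[0,0,0]},{"gripper":0.3,"dp":[0,0,0],"turn":[0,0,0]},{"gripper":0.2,"dp":[0,0,0],"turn":[0,0,0]},{"gripper":0.1,"dp":[0,0,0],"turn":[0,0,0]},{"gripper":0.1,"dp":[0,0,0],"turn":[0,0,0]},{"gripper":0.1,"dp":[0,0,0],"turn":[0,0,0]},{"gripper":0.1,"dp":[0,0,0],"turn":[0,0,0]},{"gripper":0.1,"dp":[0,0,0],"turn":[0,0,0]}]' 12
python3 st.py
```

```text
clock: 7.15
ee_pos: [679.4, -136.5, 40.3]
orientation: [0.559, 0.778, 0.281, 0.057]
contact_force: [-0.3, -1.2, -0.2]
finger_gap: 1.002
gripper_force: 0.0
clock: 7.82
ee_pos: [679.3, -136.7, 41.0]
orientation: [0.559, 0.778, 0.281, 0.057]
contact_force: [-1.5, -1.0, 1.1]
finger_gap: 0.624
gripper_force: 12.0
t 7.82 tcp [ 679.32 -136.7    41.03] uvn [ -0.01  -0.01 -26.29] q [ 0.68  0.78 -0.45  2.01 -1.    0.25  1.67] F [-1.46 -1.01  1.15] gap 58.1 12.000375724583137
turn to slope [-12.67  -3.23  -7.49] u [0.84 0.22 0.5 ] v [-0.25  0.97  0.  ] n [-0.48 -0.13  0.87]
ztool [ 0.4   0.37 -0.84] x ang 112.22732086444475
turn to phi15 [-0.1   0.04  0.02]
```

```bash
python3 -m creep '[{"gripper":0.1,"dp":[-1,-0.2,1.7],"turn":[0,0,0]},{"gripper":0.1,"dp":[-2.4,-0.6,4.3],"turn":[0,0,0]},{"gripper":0.1,"dp":[-2.4,-0.6,4.3],"turn":[0,0,0]},{"gripper":0.1,"dp":[-4.8,-1.3,8.7],"turn":[0,0,0]},{"gripper":0.1,"dp":[-4.8,-1.3,8.7],"turn":[0,0,0]},{"gripper":0.1,"dp":[-4.8,-1.3,8.7],"turn":[0,0,0]},{"gripper":0.1,"dp":[-4.8,-1.3,8.7],"turn":[0,0,0]},{"gripper":0.1,"dp":[-4.8,-1.3,8.7],"turn":[0,0,0]},{"gripper":0.1,"dp":[-4.8,-1.3,8.7],"turn":[0,0,0]},{"gripper":0.1,"dp":[0,0,0],"turn":[0,0,0]}]' 15
python3 - <<'E'
from h import *
w=grab('wrist','w5'); s=grab('scene','s5')
a=cv2.resize(w['img'][150:400,160:480,::-1],(400,312)); b=cv2.resize(s['img'][150:300,310:500,::-1],(395,312),interpolation=cv2.INTER_CUBIC)
cv2.imwrite('pics/c5.png',np.hstack([a,b]))
E
python3 st.py
```

```text
clock: 8.65
ee_pos: [644.4, -146.6, 105.5]
orientation: [0.559, 0.778, 0.281, 0.058]
contact_force: [0.3, -0.2, -0.6]
finger_gap: 0.622
gripper_force: 15.0
t 8.75 tcp [ 644.82 -146.16  104.02] uvn [ 0.51 -0.47 46.15] q [ 0.68  0.65 -0.38  2.05 -0.96  0.36  1.61] F [ 0.8   0.45 -0.24] gap 58.2 15.000009946197679
turn to slope [-12.62  -3.19  -7.48] u [0.84 0.22 0.5 ] v [-0.25  0.97  0.  ] n [-0.48 -0.13  0.87]
ztool [ 0.4   0.37 -0.84] x ang 112.2200196665302
turn to phi15 [-0.05  0.08  0.03]
```

View pics/c5.png

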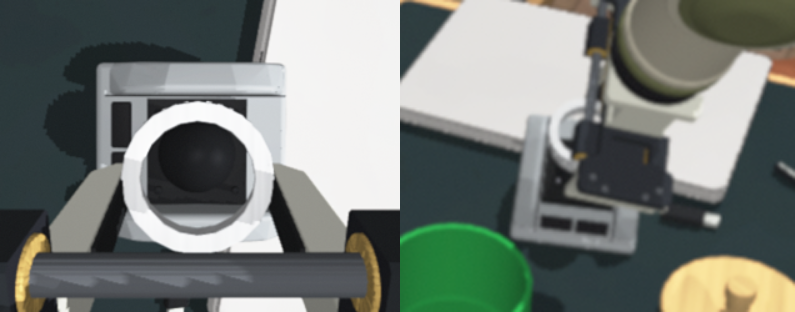

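The crop shows the ring gripped at (198,175), well clear of the ball, which stays in its seat. Now raise, level the ring and carry it to the notebook.

```bash
python3 -m creep '[{"gripper":0.1,"dp":[-5,0,15],"turn":[0,0,0]},{"gripper":0.1,"dp":[-5,0,18],"turn":[-0.9,3.6,0]},{"gripper":0.1,"dp":[0,0,18],"turn":[-0.9,3.6,0]},{"gripper":0.1,"dp":[0,0,18],"turn":[-0.9,3.6,0]},{"gripper":0.1,"dp":[0,0,18],"turn":[-1,3.6,0]},{"gripper":0.1,"dp":[0,10,15],"turn":[-1,3.6,0]},{"gripper":0.1,"dp":[-5,20,10],"turn":[-1,3.6,0]},{"gripper":0.1,"dp":[-8,25,0],"turn":[-0.9,3.6,0]},{"gripper":0.1,"dp":[-10,30,0],"turn":[-0.9,3.6,0]},{"gripper":0.1,"dp":[-11,32,0],"turn":[0,0,3]}]' 15
python3 -m creep '[{"gripper":0.1,"dp":[-11,33,0],"turn":[0,0,4]},{"gripper":0.1,"dp":[-11,33,0],"turn":[0,0,4]},{"gripper":0.1,"dp":[-11,33,0],"turn":[0,0,4]},{"gripper":0.1,"dp":[-11,33,0],"turn":[0,0,4]},{"gripper":0.1,"dp":[-11,33,0],"turn":[0,0,4]},{"gripper":0.1,"dp":[-11,33,0],"turn":[0,0,4]},{"gripper":0.1,"dp":[-11,33,0],"turn":[0,0,4]},{"gripper":0.1,"dp":[-11,33,0],"turn":[0,0,4]},{"gripper":0.1,"dp":[0,0,0],"turn":[0,0,0]},{"gripper":0.1,"dp":[0,0,0],"turn":[0,0,0]}]'
cat > ring2.py <<'E'
from h import *
from scipy.spatial.transform import Rotation as Ro
import sys
np.set_printoptions(precision=2,suppress=True)
c=grab('wrist',sys.argv[1]); o=env.observe();M=Ro.from_quat(o['orientation']).as_matrix(); X=pts(c); p=(X-o['ee_pos'])@M
w=(c['range_z']>0)&(c['img'].min(-1)>170)&(abs(p[...,1])<31)&(abs(p[...,0])<40)&(p[...,2]<-25)&(p[...,2]>-60)
# top face: robust plane by iteration
q=X[w]; e=np.array([0,0,1.])
z0=np.percentile(q[:,2],80)
k=abs(q[:,2]-z0)<6
for i in range(15):
    cc=q[k].mean(0); nn=np.linalg.svd(q[k]-cc)[2][2]; nn*=np.sign(nn[2]); k=abs((q-cc)@nn)<(1.5 if i<10 else 1)
print(len(q),k.sum(),'ring normal',nn,'tilt deg',np.degrees(np.arccos(nn[2])),'top centre',(q[k].min(0)+q[k].max(0))/2,np.ptp(q[k],0),'level turn',np.degrees(np.cross(nn,[0,0,1])))
print('tcp',o['ee_pos'],'zt',M[:,2],'xang',np.degrees(np.arctan2(M[1,0],M[0,0])),'q',o['joint_positions'],o['finger_gap']*93,o['gripper_force'])
E
python3 ring2.py w6
```

```text
clock: 9.58
ee_pos: [602.0, -26.5, 214.7]
orientation: [0.586, 0.8, 0.078, -0.105]
contact_force: [1.4, 0.9, 0.0]
finger_gap: 0.63
gripper_force: 15.0
clock: 10.42
ee_pos: [511.5, 237.9, 214.8]
orientation: [0.34, 0.931, 0.048, -0.123]
contact_force: [-0.0, -0.6, 0.2]
finger_gap: 0.628
gripper_force: 15.0
1978 1749 ring normal [-0. -0.  1.] tilt deg 0.18680180101144886 top centre [512.12 238.48 254.39] [59.23 59.23  2.09] level turn [-0.14  0.13  0.  ]
tcp [512.31 235.77 214.76] zt [-0.2   0.17 -0.97] xang 139.68280170191133 q [-0.35  0.45 -0.04  1.87 -0.27  0.96  0.64] 58.533031251101946 14.999629829399055
```

```bash
python3 -m creep '[{"gripper":0.1,"dp":[-10,26,-10],"turn":[0,0,0]},{"gripper":0.1,"dp":[-10,27,-25],"turn":[0,0,0]},{"gripper":0.1,"dp":[-9,27,-35],"turn":[0,0,0]},{"gripper":0.1,"dp":[0,0,-35],"turn":[0,0,0]},{"gripper":0.1,"dp":[0,0,-35],"turn":[0,0,0]},{"gripper":0.1,"dp":[0,0,-30],"turn":[0,0,0]},{"gripper":0.1,"dp":[0,0,-20],"turn":[0,0,0]},{"gripper":0.1,"dp":[0,0,-10],"turn":[0,0,0]},{"gripper":0.1,"dp":[0,0,0],"turn":[0,0,0]},{"gripper":0.1,"dp":[0,0,0],"turn":[0,0,0]}]'
python3 ring2.py w7
```

```text
clock: 11.3
ee_pos: [485.0, 312.2, 18.2]
orientation: [0.343, 0.93, 0.048, -0.122]
contact_force: [0.3, -0.9, 0.6]
finger_gap: 0.624
gripper_force: 15.0
1646 1437 ring normal [-0.  0.  1.] tilt deg 0.2540045906742686 top centre [485.29 304.    57.73] [58.69 42.02  2.19] level turn [ 0.1   0.24 -0.  ]
tcp [485.35 312.74  18.94] zt [-0.19  0.17 -0.97] xang 139.54615441031498 q [-0.44  0.71 -0.12  2.   -0.34  0.54  0.63] 58.49818924028449 15.000084644889284
```

```bash
python3 -m creep '[{"gripper":0.1,"dp":[0,0,-7],"turn":[0,0,0]},{"gripper":0.1,"dp":[0,0,-5],"turn":[0,0,0]},{"gripper":0.1,"dp":[0,0,-3],"turn":[0,0,0]},{"gripper":0.1,"dp":[0,0,-1],"turn":[0,0,0]},{"gripper":0.1,"dp":[0,0,0],"turn":[0,0,0]},{"gripper":0.1,"dp":[0,0,-1],"turn":[0,0,0]},{"gripper":0.1,"dp":[0,0,0],"turn":[0,0,0]}]'
python3 - <<'E'
from h import *
c=grab('wrist','w8');X=pts(c);c2=load('w7');X2=pts(c2)
for Y in(X,X2):
    m=(np.hypot(Y[...,0]-485,Y[...,1]-312)<65)&(np.hypot(Y[...,0]-485,Y[...,1]-312)>36)&(Y[...,2]<24)&(Y[...,2]>8); print('note z',np.median(Y[m][:,2]),m.sum())
m=(np.hypot(X[...,0]-485,X[...,1]-312)<32)&(X[...,2]<50)&(X[...,2]>30)&(c['img'].min(-1)>170); print('ring top',np.median(X[m][:,2]))
E
python3 st.py | head -1
```

```text
clock: 11.93
ee_pos: [484.5, 313.2, 1.4]
orientation: [0.343, 0.93, 0.048, -0.122]
contact_force: [-0.5, -0.1, 1.1]
finger_gap: 0.626
gripper_force: 15.0
note z 15.78429693485819 18133
note z 15.783763721096705 14717
ring top 41.01331507963474
t 11.98 tcp [484.55 313.14   1.35] uvn [-84.88 484.4  -23.11] q [-0.43  0.74 -0.13  2.   -0.34  0.51  0.64] F [-0.21 -0.43  2.35] gap 58.2 15.000166181271197
```

```bash
python3 -m creep '[{"gripper":0.1,"dp":[0,0,-0.6],"turn":[0,0,0]},{"gripper":0.1,"dp":[0,0,0],"turn":[0,0,0]},{"gripper":0.4,"dp":[0,0,0],"turn":[0,0,0]},{"gripper":0.6,"dp":[0,0,0],"turn":[0,0,0]},{"gripper":0.8,"dp":[0,0,0],"turn":[0,0,0]},{"gripper":0.8,"dp":[0,0,0],"turn":[0,0,0]},{"gripper":0.8,"dp":[1,-1,6],"turn":[0,0,0]},{"gripper":0.8,"dp":[4,-3.5,20],"turn":[0,0,0]},{"gripper":0.8,"dp":[6,-5,30],"turn":[0,0,0]},{"gripper":0.8,"dp":[0,0,35],"turn":[0,0,0]}]'
python3 -m creep '[{"gripper":0.8,"dp":[3,-10,38],"turn":[0,0,0]},{"gripper":0.8,"dp":[8,-24,30],"turn":[0,0,-3]},{"gripper":0.8,"dp":[10,-30,15],"turn":[0,0,-3]},{"gripper":0.8,"dp":[0,0,0],"turn":[0,0,0]}]'
python3 - <<'E'
from h import *
c=grab('wrist','w9');X=pts(c)
m=(np.hypot(X[...,0]-485,X[...,1]-312)<60)&(X[...,2]<60)&(X[...,2]>28);q=X[m]
print('ring top',np.median(q[:,2]),(q.min(0)+q.max(0))/2,np.ptp(q,0)); nn=np.linalg.svd(q[abs(q[:,2]-np.median(q[:,2]))<1.5]-q.mean(0))[2][2]; print(nn)
n=X[(X[...,2]<22)&(X[...,2]>10)&(abs(X[...,0]-480)<140)&(abs(X[...,1]-320)<140)]; print(cv2.minAreaRect(n[:,:2].astype(np.float32)))
E
python3 st.py
```

```text
clock: 12.82
ee_pos: [495.7, 301.9, 91.5]
orientation: [0.343, 0.93, 0.047, -0.123]
contact_force: [0.5, -0.3, -0.6]
finger_gap: 0.897
gripper_force: 0.0
clock: 13.15
ee_pos: [520.4, 233.6, 178.4]
orientation: [0.395, 0.91, 0.055, -0.116]
contact_force: [0.8, -0.8, -1.5]
finger_gap: 0.901
gripper_force: 0.0
ring top 40.89334369991201 [485.47895009 313.68543258  35.88662264] [59.69892108 60.07014042 15.74796906]
[ 4.29749469e-05  6.83253970e-04 -9.99999766e-01]
((485.4886474609375, 321.32525634765625), (190.68234252929688, 148.77325439453125), 22.811782836914062)
t 13.2 tcp [518.7  236.24 176.83] uvn [ 14.7  401.37 122.02] q [-0.35  0.49 -0.03  1.91 -0.31  0.85  0.59] F [ 0.64 -0.07 -1.04] gap 83.3 0.0
turn to slope [  1.5  -33.15 -31.75] u [0.84 0.22 0.5 ] v [-0.25  0.97  0.  ] n [-0.48 -0.13  0.87]
ztool [-0.17  0.19 -0.97] x ang 133.31428450763872
turn to phi15 [ 14.53 -26.06 -27.92]
```

```bash
python3 -m creep '[{"gripper":1,"dp":[5,-20,5],"turn":[0.5,-1,-1]},{"gripper":1,"dp":[10,-33,5],"turn":[1.2,-2.1,-2.3]},{"gripper":1,"dp":[11,-33,0],"turn":[1.2,-2.1,-2.3]},{"gripper":1,"dp":[11,-33,0],"turn":[1.2,-2.1,-2.3]},{"gripper":1,"dp":[11,-33,0],"turn":[1.2,-2.1,-2.3]},{"gripper":1,"dp":[11,-33,0],"turn":[1.2,-2.1,-2.3]},{"gripper":1,"dp":[11,-33,0],"turn":[1.2,-2.1,-2.3]},{"gripper":1,"dp":[11,-33,0],"turn":[1.2,-2.1,-2.3]},{"gripper":1,"dp":[11,-33,0],"turn":[1.2,-2.1,-2.3]},{"gripper":1,"dp":[11,-33,0],"turn":[1.2,-2.1,-2.3]}]'
python3 -m creep '[{"gripper":1,"dp":[11,-33,0],"turn":[1.2,-2.2,-2.4]},{"gripper":1,"dp":[11,-33,0],"turn":[1.2,-2.2,-2.4]},{"gripper":1,"dp":[5,-10,-10],"turn":[1.2,-2.2,-2.4]},{"gripper":1,"dp":[0,0,0],"turn":[0,0,0]}]'
cat >> st.py <<'E'
print('standoff dp',S-45*z-o['ee_pos'],'grasp dp',S+30*z-o['ee_pos'])
E
python3 st.py
```

```text
clock: 14.03
ee_pos: [619.6, -78.2, 184.1]
orientation: [0.526, 0.819, 0.231, 0.014]
contact_force: [0.8, 1.2, 0.9]
finger_gap: 0.998
gripper_force: 0.0
clock: 14.37
ee_pos: [644.4, -157.8, 171.2]
orientation: [0.566, 0.772, 0.284, 0.058]
contact_force: [-0.6, 0.3, -0.1]
finger_gap: 0.999
gripper_force: 0.0
t 14.37 tcp [ 644.45 -157.77  171.16] uvn [ 31.24 -11.61 105.93] q [ 0.62  0.54 -0.26  2.01 -0.89  0.52  1.48] F [-0.61  0.26 -0.09] gap 92.9 0.0
turn to slope [-13.09  -3.01  -6.52] u [0.84 0.22 0.5 ] v [-0.25  0.97  0.  ] n [-0.48 -0.13  0.87]
ztool [ 0.41  0.37 -0.83] x ang 111.29217618194708
turn to phi15 [-0.5   0.12  1.01]
standoff dp [  4.05   1.02 -69.72] grasp dp [  34.21   28.94 -132.45]
```

```bash
python3 -m creep '[{"gripper":1,"dp":[1,0,-15],"turn":[-0.2,0,0.3]},{"gripper":1,"dp":[1,0,-18],"turn":[-0.2,0,0.3]},{"gripper":1,"dp":[1,0.5,-18],"turn":[-0.1,0,0.3]},{"gripper":1,"dp":[1,0.5,-18],"turn":[0,0,0]},{"gripper":1,"dp":[0,0,0],"turn":[0,0,0]},{"gripper":1,"dp":[0,0,0],"turn":[0,0,0]}]'
python3 - <<'E'
from h import *
from scipy.optimize import least_squares
np.set_printoptions(precision=1,suppress=True)
c=grab('wrist','w10');X=pts(c);S=np.array([666.6,-140,63.8]);u,v,n=frame(14.6)
D=X-S; m=(np.linalg.norm(D,axis=-1)<32)&((D@n)>2)&(c['img'].max(-1)<110); q=X[m]
f=least_squares(lambda p:np.linalg.norm(q-p[:3],axis=1)-p[3],[*S,23],loss='soft_l1'); print(m.sum(),f.x,abs(f.fun).mean())
e=f.x[:3]-S; print('ball uvn',e@u,e@v,e@n)
f=least_squares(lambda p:np.linalg.norm(q-p[:3],axis=1)-23,S,loss='soft_l1'); print(f.x)
E
python3 st.py
```

```text
clock: 14.87
ee_pos: [650.1, -150.0, 105.1]
orientation: [0.555, 0.781, 0.282, 0.057]
contact_force: [-0.6, 0.3, 0.2]
finger_gap: 1.0
gripper_force: 0.0
3054 [ 667.1 -139.8   64.2   22.7] 0.3603704259925394
ball uvn 0.6574846298477879 0.11393520429300977 0.07739898001938435
[ 667.3 -139.7   63.9]
t 14.92 tcp [ 650.56 -150.58  105.99] uvn [ 5.34 -6.19 45.63] q [ 0.66  0.65 -0.36  2.03 -0.95  0.39  1.61] F [ 0.59  0.04 -0.23] gap 93.0 0.0
turn to slope [-12.54  -3.08  -8.04] u [0.84 0.22 0.5 ] v [-0.25  0.97  0.  ] n [-0.48 -0.13  0.87]
ztool [ 0.4   0.38 -0.83] x ang 112.79402011542653
turn to phi15 [-0.    0.25 -0.51]
standoff dp [-2.06 -6.17 -4.55] grasp dp [ 28.1   21.74 -67.28]
```

```bash
python3 -m creep '[{"gripper":1,"dp":[-1,-3,-2],"turn":[0,0.1,-0.2]},{"gripper":1,"dp":[-1,-3,-2],"turn":[0,0.1,-0.2]},{"gripper":1,"dp":[5,4.5,-10],"turn":[0,0,0]},{"gripper":1,"dp":[5,4.5,-10],"turn":[0,0,0]},{"gripper":1,"dp":[5,4.5,-10],"turn":[0,0,0]},{"gripper":1,"dp":[5,4.5,-10],"turn":[0,0,0]},{"gripper":1,"dp":[4,4,-9],"turn":[0,0,0]},{"gripper":1,"dp":[3,3,-6],"turn":[0,0,0]},{"gripper":1,"dp":[0,0,0],"turn":[0,0,0]},{"gripper":1,"dp":[0,0,0],"turn":[0,0,0]}]'
python3 st.py
```

```text
clock: 15.75
ee_pos: [675.3, -133.4, 46.4]
orientation: [0.559, 0.778, 0.28, 0.058]
contact_force: [0.6, 0.0, 0.1]
finger_gap: 1.003
gripper_force: 0.0
t 15.75 tcp [ 675.29 -133.42   46.43] uvn [  0.04   4.18 -20.08] q [ 0.68  0.77 -0.47  2.02 -0.98  0.24  1.65] F [0.56 0.04 0.14] gap 93.2 0.0
turn to slope [-12.52  -3.21  -7.47] u [0.84 0.22 0.5 ] v [-0.25  0.97  0.  ] n [-0.48 -0.13  0.87]
ztool [ 0.4   0.37 -0.84] x ang 112.20572032257637
turn to phi15 [0.05 0.07 0.04]
standoff dp [-26.79 -23.33  55.01] grasp dp [ 3.37  4.58 -7.72]
```

```bash
python3 -m creep '[{"gripper":1,"dp":[2,2,-4],"turn":[0,0,0]},{"gripper":1,"dp":[1,2,-2.5],"turn":[0,0,0]},{"gripper":1,"dp":[0.5,0.6,-1],"turn":[0,0,0]},{"gripper":0.5,"dp":[0,0,0],"turn":[0,0,0]},{"gripper":0.2,"dp":[0,0,0],"turn":[0,0,0]},{"gripper":0,"dp":[0,0,0],"turn":[0,0,0]},{"gripper":-0.2,"dp":[0,0,0],"turn":[0,0,0]},{"gripper":-0.2,"dp":[0,0,0],"turn":[0,0,0]},{"gripper":-0.2,"dp":[0,0,0],"turn":[0,0,0]},{"gripper":-0.2,"dp":[0,0,0],"turn":[0,0,0]}]' 12
python3 -m creep '[{"gripper":-0.2,"dp":[0,0,0],"turn":[0,0,0]},{"gripper":-0.2,"dp":[0,0,0],"turn":[0,0,0]}]' 15
python3 st.py
```

```text
clock: 16.58
ee_pos: [678.9, -128.9, 39.0]
orientation: [0.559, 0.778, 0.28, 0.058]
contact_force: [-0.4, 0.3, -0.1]
finger_gap: 0.548
gripper_force: 0.0
clock: 16.75
ee_pos: [679.0, -128.8, 39.0]
orientation: [0.559, 0.778, 0.28, 0.058]
contact_force: [0.0, -0.0, 0.1]
finger_gap: 0.487
gripper_force: 15.0
t 16.75 tcp [ 678.96 -128.83   39.03] uvn [  0.42   7.7  -28.84] q [ 0.68  0.79 -0.48  2.02 -0.99  0.22  1.65] F [ 0.05 -0.02  0.08] gap 45.3 14.999985247850418
turn to slope [-12.49  -3.19  -7.47] u [0.84 0.22 0.5 ] v [-0.25  0.97  0.  ] n [-0.48 -0.13  0.87]
ztool [ 0.4   0.37 -0.84] x ang 112.20491863295841
turn to phi15 [0.07 0.09 0.04]
standoff dp [-30.46 -27.92  62.41] grasp dp [-0.3  -0.01 -0.33]
```

```bash
python3 -m creep '[{"gripper":-0.2,"dp":[-1.2,-0.3,2.2],"turn":[0,0,0]},{"gripper":-0.2,"dp":[-2.4,-0.6,4.3],"turn":[0,0,0]},{"gripper":-0.2,"dp":[-4.8,-1.3,8.7],"turn":[0,0,0]},{"gripper":-0.2,"dp":[-4.8,-1.3,8.7],"turn":[0,0,0]},{"gripper":-0.2,"dp":[-4.8,-1.3,8.7],"turn":[0,0,0]},{"gripper":-0.2,"dp":[-4.8,-1.3,8.7],"turn":[0,0,0]},{"gripper":-0.2,"dp":[-4.8,-1.3,8.7],"turn":[0,0,0]},{"gripper":-0.2,"dp":[-4.8,-1.3,8.7],"turn":[0,0,0]}]' 18
python3 -m creep '[{"gripper":-0.2,"dp":[-2,0,12],"turn":[-2.5,2.7,0]},{"gripper":-0.2,"dp":[-4,5,14],"turn":[-2.5,2.7,0]},{"gripper":-0.2,"dp":[-5,10,14],"turn":[-2.5,2.7,0]},{"gripper":-0.2,"dp":[-5,15,14],"turn":[-2.5,2.7,0]},{"gripper":-0.2,"dp":[-5,20,14],"turn":[-2.5,2.7,0]},{"gripper":-0.2,"dp":[-5,20,12],"turn":[-2.5,2.7,0]},{"gripper":-0.2,"dp":[-5,20,0],"turn":[-2.5,2.7,0]},{"gripper":-0.2,"dp":[-5,20,0],"turn":[-2.5,2.7,0]},{"gripper":-0.2,"dp":[0,10,0],"turn":[-2.5,2.7,0]},{"gripper":-0.2,"dp":[0,0,0],"turn":[0,0,0]}]'
cat > jar.py <<'E'
from h import *
from scipy.spatial.transform import Rotation as Ro
from scipy.optimize import least_squares
import sys
np.set_printoptions(precision=2,suppress=True)
o=env.observe();M=Ro.from_quat(o['orientation']).as_matrix()
for nm in sys.argv[1:]:
    c=grab(nm,nm+'_%d'%(o['clock']*100));X=pts(c)
    m=(c['range_z']>0)&(X[...,2]>86)&(X[...,2]<99)&(abs(np.hypot(X[...,0]-583,X[...,1]-88)-60)<8)&(c['img'].min(-1)>90);q=X[m]
    z0=np.percentile(q[:,2],75); q=q[abs(q[:,2]-z0)<2.5]
    f=least_squares(lambda p:np.maximum(np.abs(np.hypot(q[:,0]-p[0],q[:,1]-p[1])-60)-3,0),[583,88],loss='soft_l1'); print(nm,'jar centre',f.x,'rim z',z0,len(q),np.abs(f.fun).mean(), 'arc',np.histogram(np.degrees(np.arctan2(q[:,1]-88,q[:,0]-583)),bins=6,range=(-180,180))[0])
    p=(X-o['ee_pos'])@M
    m=(c['range_z']>0)&(np.linalg.norm(p-[0,0,-30],axis=-1)<30)&(c['img'].max(-1)<110)&(abs(p[...,1])<20); q=X[m]
    if m.sum()>200:
        f=least_squares(lambda p:np.linalg.norm(q-p,axis=1)-23,o['ee_pos']+30*np.array([0,0,1]),loss='soft_l1'); print('ball',m.sum(),f.x,'in tool',M.T@(f.x-o['ee_pos']),abs(f.fun).mean())
zt=M[:,2]; print('t',o['clock'],'ee',o['ee_pos'],'zt',zt,'turn to down',np.degrees(np.cross(zt,[0,0,-1])),'q',o['joint_positions'],'F',o['contact_force'],o['finger_gap']*93,o['gripper_force'])
E
python3 jar.py wrist top
```

```text
clock: 17.42
ee_pos: [646.0, -137.8, 98.9]
orientation: [0.559, 0.778, 0.28, 0.058]
contact_force: [-0.7, -0.4, -0.7]
finger_gap: 0.484
gripper_force: 18.0
clock: 18.25
ee_pos: [611.6, -10.8, 178.0]
orientation: [0.579, 0.815, 0.001, 0.001]
contact_force: [-0.1, 0.5, -0.0]
finger_gap: 0.485
gripper_force: 18.0
wrist jar centre [584.24  89.06] rim z 94.40423336782351 3608 0.0 arc [558 489 518 638 725 680]
ball 6088 [611.79 -11.01 207.9 ] in tool [ -0.29   0.14 -29.95] 0.3543894484843749
top jar centre [583.74  88.2 ] rim z 95.54993750871722 124 0.0 arc [ 0  0  1 50 44 29]
t 18.25 ee [611.62 -10.78 177.95] zt [ 0.  0. -1.] turn to down [-0.01  0.09  0.  ] q [-0.34  0.5   0.38  1.9  -0.26  0.78  0.53] F [-0.1   0.47 -0.01] 45.0793127594426 18.000741004943848
```

```bash
python3 -m creep '[{"gripper":-0.2,"dp":[-4,15,0],"turn":[0,0,0]},{"gripper":-0.2,"dp":[-8,25,0],"turn":[0,0,0]},{"gripper":-0.2,"dp":[-8,28,-5],"turn":[0,0,0]},{"gripper":-0.2,"dp":[-5,20,-10],"turn":[0,0,0]},{"gripper":-0.2,"dp":[-2.5,12,-15],"turn":[0,0,0]},{"gripper":-0.2,"dp":[0,0,0],"turn":[0,0,0]},{"gripper":-0.2,"dp":[0,0,0],"turn":[0,0,0]}]'
python3 jar.py wrist
python3 - <<'E'
from h import *
import glob
f=sorted(glob.glob('pics/wrist_*.npz'))
for k in f:
    c=dict(np.load(k));X=pts(c); r=np.hypot(X[...,0]-584,X[...,1]-89); m=(r<50)&(X[...,2]<25)&(X[...,2]>-5); print(k,'floor z',np.median(X[m][:,2]) if m.any() else None,m.sum())
    m=(r>75)&(r<110)&(X[...,2]<6)&(X[...,2]>-4)&(X[...,1]<80)&(X[...,0]>540)&(c['img'].max(-1)<90); print('mat z',np.median(X[m][:,2]))
E
```

```text
clock: 18.93
ee_pos: [582.4, 80.6, 147.6]
orientation: [0.584, 0.812, 0.001, 0.001]
contact_force: [0.4, -1.0, -0.8]
finger_gap: 0.485
gripper_force: 18.0
wrist jar centre [584.46  89.54] rim z 94.40156404863956 2388 0.0 arc [432   0 121 578 646 611]
ball 6044 [582.53  80.38 177.57] in tool [ -0.31   0.13 -29.98] 0.3552923039264425
t 18.9333 ee [582.38  80.63 147.59] zt [ 0.  0. -1.] turn to down [-0.01  0.13  0.  ] q [-0.49  0.51  0.37  1.98 -0.28  0.69  0.38] F [ 0.43 -1.01 -0.79] 45.1314609602142 17.999830842018127
pics/wrist_1825.npz floor z 9.249411921309616 8413
mat z 1.6657719037598042
pics/wrist_1893.npz floor z 9.201045665569893 7659
mat z 1.7300160422381623
```

```bash
python3 -m creep '[{"gripper":-0.2,"dp":[1,5,0],"turn":[0,0,0]},{"gripper":-0.2,"dp":[1,4,0],"turn":[0,0,0]},{"gripper":-0.2,"dp":[0,0,-15],"turn":[0,0,0]},{"gripper":-0.2,"dp":[0,0,-20],"turn":[0,0,0]},{"gripper":-0.2,"dp":[0,0,-20],"turn":[0,0,0]},{"gripper":-0.2,"dp":[0,0,-20],"turn":[0,0,0]},{"gripper":-0.2,"dp":[0,0,-15],"turn":[0,0,0]},{"gripper":-0.2,"dp":[0,0,-10],"turn":[0,0,0]},{"gripper":-0.2,"dp":[0,0,-10],"turn":[0,0,0]},{"gripper":-0.2,"dp":[0,0,0],"turn":[0,0,0]}]'
python3 jar.py wrist
```

```text
clock: 19.82
ee_pos: [584.7, 91.0, 36.3]
orientation: [0.583, 0.812, 0.001, 0.001]
contact_force: [0.5, -0.1, 0.4]
finger_gap: 0.486
gripper_force: 18.0
wrist jar centre [583.96  89.26] rim z 94.33840886285259 5252 0.0 arc [ 247  112  168  938 1989 1798]
ball 5998 [584.8   90.75  66.28] in tool [ -0.29   0.09 -30.  ] 0.3649855494085699
t 19.8167 ee [584.67  91.    36.28] zt [ 0. -0. -1.] turn to down [0.  0.1 0. ] q [-0.43  0.67  0.27  2.04 -0.37  0.47  0.44] F [ 0.54 -0.05  0.41] 45.17072531320112 17.99990326166153
```

```bash
python3 -m creep '[{"gripper":-0.2,"dp":[0,-0.5,-9],"turn":[0,0,0]},{"gripper":-0.2,"dp":[0,-0.5,-8],"turn":[0,0,0]},{"gripper":-0.2,"dp":[0,0,-6],"turn":[0,0,0]},{"gripper":-0.2,"dp":[0,0,-4],"turn":[0,0,0]},{"gripper":-0.2,"dp":[0,0,-3],"turn":[0,0,0]},{"gripper":-0.2,"dp":[0,0,-1.5],"turn":[0,0,0]},{"gripper":-0.2,"dp":[0,0,0],"turn":[0,0,0]},{"gripper":-0.2,"dp":[0,0,0],"turn":[0,0,0]}]'
python3 jar.py wrist
```

```text
clock: 20.53
ee_pos: [585.1, 90.3, 6.1]
orientation: [0.583, 0.812, 0.001, 0.001]
contact_force: [0.3, -0.2, -0.2]
finger_gap: 0.483
gripper_force: 18.0
wrist jar centre [583.98  88.96] rim z 94.42750724036739 6567 0.0 arc [   0    0    0  789 3186 2592]
ball 6012 [585.18  90.04  36.08] in tool [ -0.27   0.06 -29.96] 0.3593179476805327
t 20.5333 ee [585.14  90.29   6.12] zt [ 0.  0. -1.] turn to down [-0.02  0.2   0.  ] q [-0.4   0.72  0.23  2.05 -0.39  0.41  0.46] F [ 0.31 -0.18 -0.2 ] 44.954771772005856 17.999949753284454
```

Now 0.8 mm steps until the floor is felt.

```bash
python3 -m creep '[{"gripper":-0.2,"dp":[0,0,-1],"turn":[0,0,0]},{"gripper":-0.2,"dp":[0,0,-1],"turn":[0,0,0]},{"gripper":-0.2,"dp":[0,0,-0.7],"turn":[0,0,0]},{"gripper":-0.2,"dp":[0,0,-0.5],"turn":[0,0,0]},{"gripper":-0.2,"dp":[0,0,0],"turn":[0,0,0]}]'
python3 -m creep '[{"gripper":-0.2,"dp":[0,0,-0.5],"turn":[0,0,0]},{"gripper":-0.2,"dp":[0,0,0],"turn":[0,0,0]}]'
python3 -m creep '[{"gripper":-0.2,"dp":[0,0,0],"turn":[0,0,0]}]'
python3 jar.py wrist
```

```text
clock: 21.0
ee_pos: [585.0, 90.3, 2.8]
orientation: [0.583, 0.812, 0.001, 0.001]
contact_force: [0.6, -0.7, -0.5]
finger_gap: 0.487
gripper_force: 18.0
clock: 21.17
ee_pos: [585.0, 90.3, 2.3]
orientation: [0.583, 0.812, 0.001, 0.001]
contact_force: [-0.5, -0.3, -0.5]
finger_gap: 0.487
gripper_force: 18.0
clock: 21.25
ee_pos: [585.0, 90.3, 2.3]
orientation: [0.583, 0.812, 0.001, 0.001]
contact_force: [0.6, -0.0, -0.6]
finger_gap: 0.485
gripper_force: 18.0
wrist jar centre [583.77  88.95] rim z 94.43583566363894 6807 0.0 arc [   0    0    0  743 3389 2675]
ball 6012 [585.09  90.06  32.3 ] in tool [ -0.27   0.07 -29.95] 0.3629110570619969
t 21.25 ee [585.04  90.31   2.34] zt [ 0.  0. -1.] turn to down [-0.02  0.19  0.  ] q [-0.4   0.72  0.23  2.06 -0.4   0.4   0.46] F [ 0.59 -0.02 -0.59] 45.06075430679045 17.999836206436157
```

```bash
for i in 1; do python3 -m creep '[{"gripper":-0.2,"dp":[0,0,-0.4],"turn":[0,0,0]},{"gripper":-0.2,"dp":[0,0,0],"turn":[0,0,0]}]'; python3 -m creep '[{"gripper":-0.2,"dp":[0,0,-0.4],"turn":[0,0,0]},{"gripper":-0.2,"dp":[0,0,0],"turn":[0,0,0]}]';  python3 -m creep '[{"gripper":-0.2,"dp":[0,0,-0.3],"turn":[0,0,0]},{"gripper":-0.2,"dp":[0,0,0],"turn":[0,0,0]}]'; done | egrep 'ee_pos|contact'
```

```text
ee_pos: [585.1, 90.3, 2.0]
contact_force: [-0.4, -0.9, 0.5]
ee_pos: [585.2, 90.3, 1.9]
contact_force: [-1.0, -0.2, 4.4]
ee_pos: [585.1, 90.2, 1.7]
contact_force: [-1.6, -0.3, 7.5]
```

```bash
python3 -m creep '[{"gripper":-0.2,"dp":[0,0,0.5],"turn":[0,0,0]},{"gripper":-0.2,"dp":[0,0,0],"turn":[0,0,0]},{"gripper":0.05,"dp":[0,0,0],"turn":[0,0,0]},{"gripper":0.15,"dp":[0,0,0],"turn":[0,0,0]},{"gripper":0.25,"dp":[0,0,0],"turn":[0,0,0]},{"gripper":0.25,"dp":[0,0,0],"turn":[0,0,0]}]'
python3 jar.py wrist
```

```text
clock: 22.3
ee_pos: [585.0, 90.3, 1.6]
orientation: [0.583, 0.812, 0.001, 0.001]
contact_force: [0.3, -0.6, 0.7]
finger_gap: 0.615
gripper_force: 0.0
wrist jar centre [584.22  88.93] rim z 94.4315475751001 6873 0.0 arc [   0    0    0  734 3453 2686]
ball 6034 [585.19  90.07  31.98] in tool [ -0.33   0.18 -30.37] 0.36194615393388463
t 22.3 ee [585.02  90.33   1.61] zt [ 0.  0. -1.] turn to down [-0.02  0.19  0.  ] q [-0.4   0.72  0.23  2.06 -0.4   0.4   0.46] F [ 0.28 -0.61  0.68] 57.21549457304612 0.0
```

```bash
python3 -m creep '[{"gripper":0.25,"dp":[0,0,5],"turn":[0,0,0]},{"gripper":0.25,"dp":[0,0,10],"turn":[0,0,0]},{"gripper":0.25,"dp":[0,0,20],"turn":[0,0,0]},{"gripper":0.25,"dp":[0,0,30],"turn":[0,0,0]},{"gripper":0.25,"dp":[0,0,35],"turn":[0,0,0]},{"gripper":0.25,"dp":[0,0,35],"turn":[0,0,0]},{"gripper":0.25,"dp":[0,-10,15],"turn":[0,0,0]},{"gripper":0.25,"dp":[0,-25,0],"turn":[0,0,-2]},{"gripper":0.25,"dp":[1,-33,0],"turn":[0,0,-3]},{"gripper":0.25,"dp":[1,-36,0],"turn":[0,0,-3]}]'
python3 -m creep '[{"gripper":0.25,"dp":[1,-36,0],"turn":[0,0,-4]},{"gripper":0.25,"dp":[1,-36,0],"turn":[0,0,-4]},{"gripper":0.25,"dp":[1,-36,0],"turn":[0,0,-4]},{"gripper":0.25,"dp":[1,-36,0],"turn":[0,0,-4]},{"gripper":0.25,"dp":[1,-36,0],"turn":[0,0,-4]},{"gripper":0.25,"dp":[2,-36,0],"turn":[0,0,-4]},{"gripper":0.25,"dp":[2,-30,0],"turn":[0,0,-3]},{"gripper":0.25,"dp":[1,-15,0],"turn":[0,0,0]},{"gripper":0.25,"dp":[0,0,0],"turn":[0,0,0]},{"gripper":0.25,"dp":[0,0,0],"turn":[0,0,0]}]'
cat > lid.py <<'E'
from h import *
from scipy.spatial.transform import Rotation as Ro
import sys
np.set_printoptions(precision=2,suppress=True)
o=env.observe();M=Ro.from_quat(o['orientation']).as_matrix(); c=grab('wrist','lid_%d'%(o['clock']*100));X=pts(c)
m=(c['range_z']>0)&(np.hypot(X[...,0]-597,X[...,1]+308)<75); 
wood=m&(c['img'][...,0].astype(int)-c['img'][...,2]>40)
d=X[wood&(abs(X[...,2]-20)<4)]; (x,y),r=cv2.minEnclosingCircle(d[:,:2].astype(np.float32)); print('disc',x,y,r,np.median(d[:,2]))
k=X[wood&(X[...,2]>40)&(X[...,2]<56)]; zt=np.percentile(k[:,2],80); k=k[k[:,2]>zt-2]; (x,y),r=cv2.minEnclosingCircle(k[:,:2].astype(np.float32)); print('knob top',x,y,r,zt,len(k))
print('t',o['clock'],'ee',o['ee_pos'],'zt',M[:,2],'turn to down',np.degrees(np.cross(M[:,2],[0,0,-1])),'q',o['joint_positions'],'F',o['contact_force'],o['finger_gap']*93,o['gripper_force'])
E
python3 lid.py
```

```text
clock: 23.18
ee_pos: [587.3, -13.3, 153.3]
orientation: [0.638, 0.77, 0.002, 0.002]
contact_force: [1.2, -0.0, 0.1]
finger_gap: 0.621
gripper_force: 0.0
clock: 24.02
ee_pos: [596.8, -274.6, 152.1]
orientation: [0.8, 0.6, 0.001, 0.001]
contact_force: [-0.2, 0.5, 0.7]
finger_gap: 0.627
gripper_force: 0.0
disc 597.5033569335938 -307.63983154296875 63.06047058105469 20.165106764735356
knob top 597.5888671875 -307.2214050292969 12.893061637878418 48.633209456580076 529
t 24.0167 ee [ 596.82 -274.55  152.09] zt [ 0. -0. -1.] turn to down [0.06 0.17 0.  ] q [ 0.01  0.61  0.52  1.83 -0.41  0.81  0.46] F [-0.18  0.49  0.67] 58.294385494360206 0.0
```

```bash
python3 -m creep '[{"gripper":0.25,"dp":[0.4,-16,-15],"turn":[0,0.1,0]},{"gripper":0.25,"dp":[0.3,-16.8,-30],"turn":[0,0.1,0]},{"gripper":0.25,"dp":[0,0,-30],"turn":[0,0,0]},{"gripper":0.25,"dp":[0,0,-30],"turn":[0,0,0]},{"gripper":0.25,"dp":[0,0,-20],"turn":[0,0,0]},{"gripper":0.25,"dp":[0,0,-10],"turn":[0,0,0]},{"gripper":0.25,"dp":[0,0,0],"turn":[0,0,0]},{"gripper":0.25,"dp":[0,0,0],"turn":[0,0,0]}]'
python3 lid.py
```

```text
clock: 24.73
ee_pos: [598.2, -306.3, 17.2]
orientation: [0.8, 0.6, -0.001, 0.0]
contact_force: [-0.5, 0.2, 0.8]
finger_gap: 0.629
gripper_force: 0.0
disc 597.4261474609375 -307.2856750488281 62.88722610473633 20.241210078065166
knob top 602.4925537109375 -297.02685546875 41.29256057739258 48.595774361292456 1698
t 24.7333 ee [ 598.2  -306.34   17.19] zt [-0. -0. -1.] turn to down [ 0.06 -0.04  0.  ] q [ 0.14  0.79  0.4   1.86 -0.51  0.59  0.58] F [-0.48  0.17  0.79] 58.48584518666886 0.0
```

```bash
python3 -m creep '[{"gripper":0.25,"dp":[-0.4,-0.5,-8],"turn":[0,0,0]},{"gripper":0.25,"dp":[-0.3,-0.5,-6],"turn":[0,0,0]},{"gripper":0.25,"dp":[0,0,-2.5],"turn":[0,0,0]},{"gripper":0,"dp":[0,0,0],"turn":[0,0,0]},{"gripper":-0.3,"dp":[0,0,0],"turn":[0,0,0]},{"gripper":-0.6,"dp":[0,0,0],"turn":[0,0,0]},{"gripper":-0.8,"dp":[0,0,0],"turn":[0,0,0]},{"gripper":-0.8,"dp":[0,0,0],"turn":[0,0,0]},{"gripper":-0.8,"dp":[0,0,0],"turn":[0,0,0]},{"gripper":-0.8,"dp":[0,0,0],"turn":[0,0,0]}]' 20
python3 lid.py
```

```text
clock: 25.62
ee_pos: [597.2, -308.6, 0.4]
orientation: [0.8, 0.6, -0.001, 0.001]
contact_force: [-0.8, 0.7, 0.6]
finger_gap: 0.269
gripper_force: 20.0
disc 596.5724487304688 -307.59503173828125 63.035587310791016 20.241733583556055
knob top 604.3172607421875 -308.8174743652344 21.9288387298584 48.60024422775277 2045
t 25.6167 ee [ 597.21 -308.58    0.41] zt [-0. -0. -1.] turn to down [ 0.1  -0.01  0.  ] q [ 0.15  0.81  0.38  1.87 -0.53  0.56  0.6 ] F [-0.8   0.72  0.65] 24.98618633854284 20.00012574135326
```

```bash
python3 -m creep '[{"gripper":-0.8,"dp":[0,0,4],"turn":[0,0,0]},{"gripper":-0.8,"dp":[0,0,12],"turn":[0,0,0]},{"gripper":-0.8,"dp":[0,0,24],"turn":[0,0,0]},{"gripper":-0.8,"dp":[0,0,30],"turn":[0,0,0]},{"gripper":-0.8,"dp":[0,0,30],"turn":[0,0,0]},{"gripper":-0.8,"dp":[0,0,30],"turn":[0,0,0]},{"gripper":-0.8,"dp":[0,10,20],"turn":[0,0,0]},{"gripper":-0.8,"dp":[0,20,8],"turn":[0,0,2]},{"gripper":-0.8,"dp":[-1,30,0],"turn":[0,0,3]},{"gripper":-0.8,"dp":[-1,33,0],"turn":[0,0,3]}]' 25
python3 -m creep '[{"gripper":-0.8,"dp":[-1,33,0],"turn":[0,0,3]},{"gripper":-0.8,"dp":[-1,33,0],"turn":[0,0,4]},{"gripper":-0.8,"dp":[-1,33,0],"turn":[0,0,4]},{"gripper":-0.8,"dp":[-1,33,0],"turn":[0,0,4]},{"gripper":-0.8,"dp":[-1,33,0],"turn":[0,0,4]},{"gripper":-0.8,"dp":[-2,33,0],"turn":[0,0,4]},{"gripper":-0.8,"dp":[-2,33,0],"turn":[0,0,3]},{"gripper":-0.8,"dp":[-1,30,0],"turn":[0,0,2]},{"gripper":-0.8,"dp":[0,15,0],"turn":[0,0,0]},{"gripper":-0.8,"dp":[0,0,0],"turn":[0,0,0]}]'
cat > lid2.py <<'E'
from h import *
from scipy.spatial.transform import Rotation as Ro
import sys
np.set_printoptions(precision=2,suppress=True)
o=env.observe();M=Ro.from_quat(o['orientation']).as_matrix(); c=grab('wrist','lid2_%d'%(o['clock']*100));X=pts(c); p=(X-o['ee_pos'])@M
m=(c['range_z']>0)&(np.hypot(p[...,0],p[...,1])<72)&(abs(p[...,2]+20)<7)&(c['img'][...,0].astype(int)-c['img'][...,2]>40); q=X[m]
cc=q.mean(0);k=np.ones(len(q),bool)
for i in range(8): cc=q[k].mean(0); nn=np.linalg.svd(q[k]-cc,full_matrices=False)[2][2]; nn*=np.sign(nn[2]); k=abs((q-cc)@nn)<1.2
q=q[k];(x,y),r=cv2.minEnclosingCircle(q[:,:2].astype(np.float32)); print('lid disc centre',x,y,r,'z',q[:,2].mean(),len(q),'normal',nn,'level turn',np.degrees(np.cross(nn,[0,0,1])))
h=X[(c['range_z']>0)&(X[...,2]>88)&(X[...,2]<98)&(c['img'].min(-1)>90)&(np.hypot(X[...,0]-584,X[...,1]-89)<72)]
from scipy.optimize import least_squares
if len(h)>50:
    f=least_squares(lambda p:np.maximum(np.abs(np.hypot(h[:,0]-p[0],h[:,1]-p[1])-60)-3,0),[584,89],loss='soft_l1'); print('jar',f.x,len(h),abs(f.fun).mean(),'arc',np.histogram(np.degrees(np.arctan2(h[:,1]-89,h[:,0]-584)),bins=6,range=(-180,180))[0])
print('t',o['clock'],'ee',o['ee_pos'],'turn to down',np.degrees(np.cross(M[:,2],[0,0,-1])),'q',o['joint_positions'],'F',o['contact_force'],o['finger_gap']*93,o['gripper_force'])
E
python3 lid2.py
```

```text
clock: 26.5
ee_pos: [594.9, -216.0, 160.2]
orientation: [0.757, 0.654, -0.0, 0.002]
contact_force: [1.4, 0.9, -1.9]
finger_gap: 0.27
gripper_force: 25.0
clock: 27.33
ee_pos: [584.7, 65.3, 158.8]
orientation: [0.574, 0.819, 0.0, 0.0]
contact_force: [-0.8, 0.6, -1.2]
finger_gap: 0.267
gripper_force: 25.0
lid disc centre 584.0889892578125 66.28536987304688 62.99095153808594 z 178.73409487801976 22351 normal [ 0. -0.  1.] level turn [-0.16 -0.02  0.  ]
jar [584.35  88.91] 1587 0.0 arc [  8   0   0 367 607 605]
t 27.3333 ee [584.66  65.29 158.83] turn to down [-0.02  0.02  0.  ] q [-0.47  0.5   0.38  1.97 -0.28  0.72  0.43] F [-0.85  0.6  -1.2 ] 24.79261702338595 25.000115021830425
```

```bash
python3 -m creep '[{"gripper":-0.8,"dp":[0,10,0],"turn":[0,0,0]},{"gripper":-0.8,"dp":[0,10,-10],"turn":[0,0,0]},{"gripper":-0.8,"dp":[0,2.7,-15],"turn":[0,0,0]},{"gripper":-0.8,"dp":[0,0,-15],"turn":[0,0,0]},{"gripper":-0.8,"dp":[0,0,-10],"turn":[0,0,0]},{"gripper":-0.8,"dp":[0,0,-6],"turn":[0,0,0]},{"gripper":-0.8,"dp":[0,0,0],"turn":[0,0,0]},{"gripper":-0.8,"dp":[0,0,0],"turn":[0,0,0]}]'
python3 lid2.py; python3 jar.py top scene
```

```text
clock: 28.05
ee_pos: [585.0, 82.7, 102.1]
orientation: [0.576, 0.817, -0.001, 0.001]
contact_force: [0.3, -0.4, -1.2]
finger_gap: 0.268
gripper_force: 25.0
lid disc centre 584.5531616210938 83.9196548461914 62.71126174926758 z 121.95325922858528 22318 normal [ 0. -0.  1.] level turn [-0.   -0.04  0.  ]
jar [584.04  89.47] 1575 0.0 arc [  0   0   0  84 952 539]
t 28.05 ee [585.05  82.73 102.09] turn to down [ 0.12 -0.    0.  ] q [-0.47  0.58  0.34  2.01 -0.32  0.6   0.43] F [ 0.29 -0.4  -1.2 ] 24.952737091309277 24.999711125856265Traceback (most recent call last):
  File "jar.py", line 10, in <module>
    z0=np.percentile(q[:,2],75); q=q[abs(q[:,2]-z0)<2.5]
    return _quantile_unchecked(
        a, q, axis, out, overwrite_input, method, keepdims, weights)
    return _ureduce(a,
                    func=_quantile_ureduce_func,
    ...<5 lines>...
                    overwrite_input=overwrite_input,
                    method=method)
    r = func(a, **kwargs)
    result = _quantile(arr,
                       quantiles=q,
    ...<2 lines>...
                       out=out,
                       weights=wgt)
    slices_having_nans = np.isnan(arr[-1, ...])
                                  ~~~^^^^^^^^^
IndexError: index -1 is out of bounds for axis 0 with size 0
```

```bash
python3 -m creep '[{"gripper":-0.8,"dp":[-0.2,2.6,0],"turn":[0,0,0]},{"gripper":-0.8,"dp":[-0.2,2.6,0],"turn":[0,0,0]},{"gripper":-0.8,"dp":[0,0,-3],"turn":[0,0,0]},{"gripper":-0.8,"dp":[0,0,-3],"turn":[0,0,0]},{"gripper":-0.8,"dp":[0,0,0],"turn":[0,0,0]},{"gripper":-0.8,"dp":[0,0,0],"turn":[0,0,0]}]'
python3 lid2.py
```

```text
clock: 28.65
ee_pos: [584.5, 88.3, 96.0]
orientation: [0.576, 0.818, -0.001, 0.001]
contact_force: [-0.8, -0.6, -1.6]
finger_gap: 0.27
gripper_force: 25.0
lid disc centre 584.4423217773438 89.54471588134766 63.00572204589844 z 115.85057780384774 22261 normal [ 0. -0.  1.] level turn [-0.01 -0.04  0.  ]
jar [584.02  91.31] 165 0.0 arc [  0   0   0   0 123  42]
t 28.65 ee [584.46  88.33  96.  ] turn to down [0.1 0.  0. ] q [-0.47  0.59  0.33  2.01 -0.33  0.59  0.43] F [-0.76 -0.58 -1.61] 25.107395753742175 24.999584967736155
```

Centred within about 0.5 mm, so I lower in small steps while watching the force.

```bash
python3 -m creep '[{"gripper":-0.8,"dp":[-0.2,-0.4,-2],"turn":[0,0,0]},{"gripper":-0.8,"dp":[0,0,-2],"turn":[0,0,0]},{"gripper":-0.8,"dp":[0,0,-2],"turn":[0,0,0]},{"gripper":-0.8,"dp":[0,0,0],"turn":[0,0,0]}]'
python3 -m creep '[{"gripper":-0.8,"dp":[0,0,-2],"turn":[0,0,0]},{"gripper":-0.8,"dp":[0,0,-2],"turn":[0,0,0]},{"gripper":-0.8,"dp":[0,0,0],"turn":[0,0,0]}]'
python3 -m creep '[{"gripper":-0.8,"dp":[0,0,-1],"turn":[0,0,0]},{"gripper":-0.8,"dp":[0,0,0],"turn":[0,0,0]}]'
python3 lid2.py
```

```text
clock: 29.03
ee_pos: [584.2, 88.0, 89.8]
orientation: [0.576, 0.817, -0.001, 0.0]
contact_force: [0.0, 0.8, -1.0]
finger_gap: 0.274
gripper_force: 25.0
clock: 29.28
ee_pos: [584.2, 88.0, 85.8]
orientation: [0.576, 0.817, -0.001, 0.001]
contact_force: [-0.1, -0.7, -1.5]
finger_gap: 0.269
gripper_force: 25.0
clock: 29.45
ee_pos: [584.4, 88.0, 85.1]
orientation: [0.576, 0.817, -0.001, 0.001]
contact_force: [-0.1, -1.2, -2.0]
finger_gap: 0.27
gripper_force: 25.0
lid disc centre 584.160888671875 89.23160552978516 62.91840744018555 z 104.95332219056502 22373 normal [-0. -0.  1.] level turn [-0.01  0.    0.  ]
jar [583.92  89.03] 120 2.3684757858670006e-16 arc [ 0  0  0  0 89 31]
t 29.45 ee [584.4   88.02  85.11] turn to down [0.1  0.02 0.  ] q [-0.46  0.6   0.32  2.02 -0.34  0.57  0.44] F [-0.07 -1.16 -2.03] 25.088928719977787 24.99969510943629
```

```bash
python3 -m creep '[{"gripper":-0.8,"dp":[0,0,-0.5],"turn":[0,0,0]},{"gripper":-0.8,"dp":[0,0,-0.3],"turn":[0,0,0]},{"gripper":-0.8,"dp":[0,0,0],"turn":[0,0,0]}]'
python3 -m creep '[{"gripper":-0.5,"dp":[0,0,0],"turn":[0,0,0]},{"gripper":-0.2,"dp":[0,0,0],"turn":[0,0,0]},{"gripper":0.1,"dp":[0,0,0],"turn":[0,0,0]},{"gripper":0.1,"dp":[0,0,0],"turn":[0,0,0]},{"gripper":0.1,"dp":[0,0,0],"turn":[0,0,0]},{"gripper":0.1,"dp":[0,0,0],"turn":[0,0,0]}]'
python3 lid2.py
```

```text
clock: 29.75
ee_pos: [584.5, 88.0, 84.4]
orientation: [0.576, 0.818, -0.001, 0.001]
contact_force: [-0.1, 0.9, -1.7]
finger_gap: 0.268
gripper_force: 25.0
clock: 30.25
ee_pos: [584.5, 88.0, 84.5]
orientation: [0.576, 0.818, -0.0, 0.001]
contact_force: [0.1, -0.6, 0.1]
finger_gap: 0.541
gripper_force: 0.0
lid disc centre 583.978515625 89.14189147949219 62.89189910888672 z 104.2989925339978 23794 normal [-0. -0.  1.] level turn [-0.03  0.    0.  ]
jar [584.1   89.07] 115 2.389895045147885e-13 arc [ 0  0  0  0 84 31]
t 30.25 ee [584.51  88.05  84.5 ] turn to down [0.09 0.04 0.  ] q [-0.46  0.6   0.32  2.02 -0.34  0.57  0.44] F [ 0.09 -0.56  0.12] 50.30553114827357 0.0
```

Lid disc top is at 104.3 mm against a rim of 94.4 mm plus 10 mm, and level, so it is fully home. Retreat and take a last look at everything.

```bash
python3 -m creep '[{"gripper":0.1,"dp":[0,0,4],"turn":[0,0,0]},{"gripper":0.1,"dp":[0,0,12],"turn":[0,0,0]},{"gripper":0.1,"dp":[0,0,25],"turn":[0,0,0]},{"gripper":0.1,"dp":[0,0,35],"turn":[0,0,0]},{"gripper":0.1,"dp":[-10,0,35],"turn":[0,0,0]},{"gripper":0.1,"dp":[-20,0,30],"turn":[0,0,0]},{"gripper":0.1,"dp":[-25,0,10],"turn":[0,0,0]},{"gripper":0.1,"dp":[-20,0,0],"turn":[0,0,0]},{"gripper":0.1,"dp":[0,0,0],"turn":[0,0,0]},{"gripper":0.1,"dp":[0,0,0],"turn":[0,0,0]}]'
python3 - <<'E'
from h import *
grab('scene','sF'); c=grab('wrist','wF'); X=pts(c); t=grab('top','tF'); t0=load('top0')
m=(np.hypot(X[...,0]-584,X[...,1]-89)<64)&(abs(X[...,2]-104)<5); print('lid z',np.median(X[m][:,2]))
for n,(u,v) in (('eraser',(281,186)),('usb',(430,185)),('glue',(232,183))): print(n,np.abs(t['img'][v-12:v+12,u-14:u+14].astype(int)-t0['img'][v-12:v+12,u-14:u+14]).mean())
a=cv2.resize(load('sF')['img'][100:340,80:520,::-1],(790,431)); cv2.imwrite('pics/F.png',a)
E
```

```text
clock: 31.13
ee_pos: [509.0, 88.2, 236.8]
orientation: [0.576, 0.818, 0.0, 0.001]
contact_force: [-0.8, -0.3, 1.2]
finger_gap: 0.548
gripper_force: 0.0
lid z 104.24236059419124
eraser 1.78125
usb 2.126984126984127
glue 2.705357142857143
```

View pics/F.png

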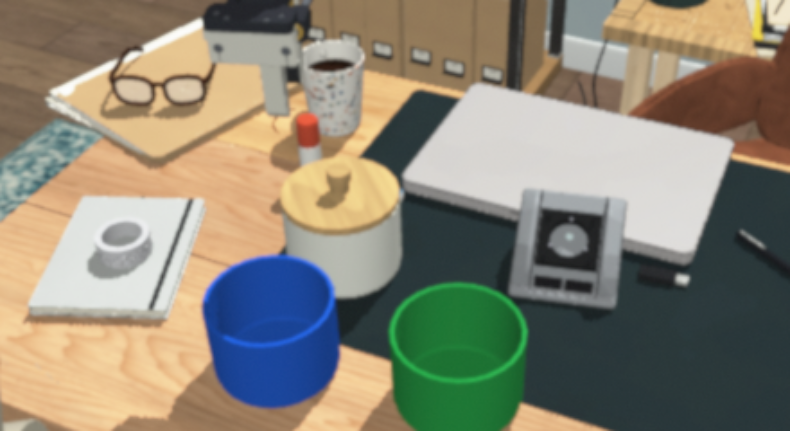

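The final picture shows the ring flat on the notebook (123,243), the lid seated level on the white jar (340,195), the empty trackball (570,240), and the bystanders where they were.

```bash
python3 -c "from rig import env; print(env.sign_off())"
```

```text
the job is handed in; nothing more can be done
None
```

The job is done and handed in at about 31 s: the ring lies flat on the notebook, the ball was lowered to the bottom of the white jar, the lid is fully home, and the eraser, glue stick and USB stick are where they were.

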